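Breakfast roll order at the bakery counter

ROBOT

A 6-joint arm with a two-finger parallel gripper is mounted at the origin on the work surface. World frame = base frame: x ahead of the robot, y to its left, z up, the work surface at z = 0. Lengths are in m, angles in rad, forces in N, time in s.
With the tool pointing down it reaches from about 0.375 to 0.975 m from the base axis. Payload 3.8 kg.
Tool frame: the origin (TCP) lies between the finger pads; the fingertips stand 8 mm ahead of it and the grasp point (between the pads) lies 11 mm behind it (nose_length is the distance from the TCP to the fingertips, in m); z points along the fingers, y is the line along which they close (so a half turn about z gives the same grasp; the last joint's range is limited). The gripper opens to 85 mm and grips with 20 to 120 N. Pads are 22 mm wide; open, the fingers measure 114 mm over their backs; the gripper's body (76 mm by 85 mm) begins 54 mm behind the grasp point. The pads swing forward as they close: fully open they stand 13 mm farther back than shut.
Start: joints at [-1.276, 0.264, 1.604, -0, 1.274, -0.037], TCP at [0.22, -0.638, 0.239] pointing down, gripper open.
Joint ranges: [-2.63, 2.63], [-0.94, 2.18], [0.31, 2.57], [-1.31, 4.45], [0, 2.66], [-2.55, 2.55]. Speed limits (rad/s): [2.57, 2.57, 3.14, 3.14, 3.14, 3.14].

INTERFACE

Orientations are given as a rotation vector (axis times angle).
In Python, from station import * gives the robot as it stands. The module is installed in compiled form; this text tells all that it offers.
- The arm moves only by the tool drive_tool, never from a script. Its argument "increments" is a list of rows, each an object of numbers: "x", "y", "z": the shift along the tool's x, y, z in mm; "yaw": the turn about the tool's z in rad; "fingers": the opening, from -1 (shut) to 1 (fully open). A call has 1 to 10 rows; each row shifts and turns the commanded pose from where the row before left it, along the tool's axes as they then stand; what a row does not reach is not made up. A row lasts 1/8 s, in which the tool goes at most 62.5 mm and 10.7 degrees, less where a joint would pass 70% of its speed; a pose out of reach is approached as far as the arm can. A call with a gripper value outside its range is refused whole. The fingers move at their own pace and stop on an object; the grip force is fixed at half the most. Time passes only in rows, so rows that do not move let the fingers close. It gives the time, the measured TCP pose, the force, the opening and the grip force at its end, in the units of the state.
- get_state(): the state, without advancing time (a new reading comes with each control period).
- get_image(name): name is "scene" or "top" or "wrist"; returns the picture (400x640x3 uint8, blue, green, red); there is no depth.
- camera_model(name): a dict with "K" (3x3 intrinsics, pixels), "R" (3x3) and "t" (3): a world point X has camera coordinates R X + t. Camera axes: x right, y down, z forward; pixel columns grow to the right and rows downward; lengths in m; the calibration is good to about 2 mm. A picture is of the moment at which its call begins: read the wrist's pose just before it. camera_model takes no time and is no camera call; for the wrist camera it gives the pose at the moment of the call.
- job_done(): hands the job in; it is judged then, once.
Trained networks look in the newest picture that a camera, given by its name, has taken for a name from the list of things; names that differ only in an ending like _2 or _b are one class to them, and where a whole thing is asked for, a point or a joint stands for the part that bears it (a point fixed in the world has none). Each returns a list of dicts, best first, with "confidence" (0 to 1); they miss things now and then, are a little off and sometimes report something else, mostly with a low value. They report only what shows in the picture. A call takes as long as a camera call. They do not tell look-alikes from the thing itself.
- look_for(target, camera): "point" ([column, row] in pixels, amid what is visible of it).
- silhouettes(target, camera): "region" (400x640 bool, what is visible of it) and "point" ([column, row] in pixels, amid what is visible of it).
The state is a dict: "t": time; "q": joint angles; "joint_vel": joint speeds; "joint_torque": joint torques, N m; "tcp_pos": TCP position; "tcp_rot": TCP orientation; "wrist_force": force on the tool from outside, world axes, zero at the start; "moment": the same for the moment, N m; "width": finger opening in m; "gripper_force": force on a finger pad.
Only numpy, scipy, OpenCV 4.12 (cv2) and the standard library are available. Lean on these libraries where they do the work, as an engineer would, in place of code of your own. Each camera call takes 0.05 s, during which the arm holds its last target. There are 200 camera calls.

TASK

Make up the breakfast order: build the filled roll in the middle of the white plate as a neat, centred, upright stack, the bottom half of the roll first (cut face up), then whichever fillings have been laid out on the board in the order potato rosti, sausage patty, cheese, tomato (widest to narrowest), then the domed top half; and stand every relish jar in a pocket of the wooden caddy, fully down. When the roll and the jars are all in place and let go, press the service bell to call the order, and leave the pepper mill and the salt shaker undisturbed.

Things in the scene. Friction and masses are not known exactly. Their poses are not given: they have to be found in the camera images.
- plate: flat round white stoneware plate, 180 mm across, 10 mm thick, 0.5 kg, loose on the counter; origin at the centre of its underside, z up; its flat top is 10 mm above the origin
- board: thin wooden prep board 200 x 290 x 8 mm, fixed, on the robot's left or right; origin at the centre of its underside, x along the short side; the roll halves and fillings lie flat on it, right way up, about 92 to 96 mm apart
- heel: bottom half of the bread roll: disc 66 mm across, 16 mm thick, pale cut face up; origin at the centre of its underside
- crown: top half of the bread roll: 66 mm across, 30 mm high, the lowest 14 mm of its side upright and a dome above; lies cut face down; origin at the centre of its underside
- rosti: potato rosti: disc 65 mm across, 12 mm thick, golden with grated strands; origin at the centre of its underside; may be absent
- patty: sausage patty: disc 60 mm across, 14 mm thick, dark brown with three grill marks; origin at the centre of its underside; may be absent
- cheese: round of firm cheese: disc 56 mm across, 8 mm thick, pale yellow; origin at the centre of its underside; may be absent
- tomato: slice of tomato: disc 50 mm across, 10 mm thick, with five seed pockets; origin at the centre of its underside; may be absent
- jar1: small closed relish jar with a brass-coloured lid, 46 mm across, 52 mm high, 90 g, standing upright on the counter beside the caddy, on its far side from the robot; all jars are alike; origin at the centre of its underside; may be absent
- jar2: small closed relish jar with a brass-coloured lid, 46 mm across, 52 mm high, 90 g, standing upright on the counter beside the caddy, on its far side from the robot; all jars are alike; origin at the centre of its underside; may be absent
- jar3: small closed relish jar with a brass-coloured lid, 46 mm across, 52 mm high, 90 g, standing upright on the counter beside the caddy, on its far side from the robot; all jars are alike; origin at the centre of its underside; may be absent
- jar4: small closed relish jar with a brass-coloured lid, 46 mm across, 52 mm high, 90 g, standing upright on the counter beside the caddy, on its far side from the robot; all jars are alike; origin at the centre of its underside; may be absent
- caddy: wooden jar caddy, fixed, across from the board: block 85 x 250 mm, 40 mm high, with four round pockets in a row along its y axis, each 51 mm across and 26 mm deep, 62 mm from centre to centre; this origin is on the counter, 45 mm beyond (+x of) the middle of the block
- pocket1 (a point): centre of the floor of one caddy pocket, 14 mm above the counter and 26 mm below the caddy's top; z up, y along the row of pockets; a seated jar's origin is here
- pocket2 (a point): centre of the floor of one caddy pocket, 14 mm above the counter and 26 mm below the caddy's top; z up, y along the row of pockets; a seated jar's origin is here
- pocket3 (a point): centre of the floor of one caddy pocket, 14 mm above the counter and 26 mm below the caddy's top; z up, y along the row of pockets; a seated jar's origin is here
- pocket4 (a point): centre of the floor of one caddy pocket, 14 mm above the counter and 26 mm below the caddy's top; z up, y along the row of pockets; a seated jar's origin is here
- bell_top (a point): top of the plunger button (16 mm across) of the chrome domed service bell, 86 mm across at its base; 62 mm above the counter at rest, 17 mm above the top of the dome; the bell is fixed, beyond the plate; press straight down
- plunger (a joint): travel of the bell's plunger: 0 up at rest, 0.006 m fully down; it springs back; about 1.5 N to start it and 4.5 N fully down; it rings past 0.004 m
- pepper: wooden pepper mill, 56 mm across, 141 mm high, loose; origin at the centre of its underside; leave alone
- salt: glass salt shaker with a steel top, 44 mm across, 75 mm high, loose; origin at the centre of its underside; leave alone
There are look-alikes about, which are no part of the job. Of the things shaped like the cheese, the yellow one is meant.

How it is judged:
On the way, in this order (a step that is already met when the one before it is completed fails the run):
1. the bottom half of the roll lies in the middle of the plate (horizontal distance between heel and plate below 0.015 m and z of heel in the frame of plate below 0.015 m and angle between heel's own z axis and vertical below 0.12 rad), for 0.2 s.
2. the roll is complete and every jar is in a pocket, all let go (all of step 1 and horizontal distance between each of rosti, patty, cheese, tomato, crown and heel below 0.01 m and angle between each of rosti, patty, cheese, tomato, crown, jar1, jar2, jar3, jar4's own z axis and vertical below 0.15 rad and z of each of rosti, patty, cheese, tomato, crown in the frame of heel above 0.013 m and z of each of patty, cheese, tomato, crown in the frame of rosti above 0.009 m and z of each of cheese, tomato, crown in the frame of patty above 0.011 m and z of each of tomato, crown in the frame of cheese above 0.005 m and z of crown in the frame of tomato above 0.007 m and (distance between jar1 and pocket1 below 0.008 m or distance between jar1 and pocket2 below 0.008 m or distance between jar1 and pocket3 below 0.008 m or distance between jar1 and pocket4 below 0.008 m) and (distance between jar2 and pocket1 below 0.008 m or distance between jar2 and pocket2 below 0.008 m or distance between jar2 and pocket3 below 0.008 m or distance between jar2 and pocket4 below 0.008 m) and (distance between jar3 and pocket1 below 0.008 m or distance between jar3 and pocket2 below 0.008 m or distance between jar3 and pocket3 below 0.008 m or distance between jar3 and pocket4 below 0.008 m) and (distance between jar4 and pocket1 below 0.008 m or distance between jar4 and pocket2 below 0.008 m or distance between jar4 and pocket3 below 0.008 m or distance between jar4 and pocket4 below 0.008 m) and linear speed of each of heel, rosti, patty, cheese, tomato, crown, jar1, jar2, jar3, jar4, plate below 0.02 m/s and contact force between the fingers and anything else below 0.2 N), for 0.3 s.
3. the bell is pressed (value of joint plunger above 0.004 m), for 0.02 s.
At the end, for the whole second after the job is handed in: the bottom half flat within 15 mm of the plate's centre; fillings and top half on it, flat, in order, each within 10 mm of its centre; every jar upright in a pocket, within 8 mm of the centre of its floor; all at rest, the bell's plunger up again (all of step 1 and horizontal distance between each of rosti, patty, cheese, tomato, crown and heel below 0.01 m and angle between each of rosti, patty, cheese, tomato, crown, jar1, jar2, jar3, jar4's own z axis and vertical below 0.15 rad and z of each of rosti, patty, cheese, tomato, crown in the frame of heel above 0.013 m and z of each of patty, cheese, tomato, crown in the frame of rosti above 0.009 m and z of each of cheese, tomato, crown in the frame of patty above 0.011 m and z of each of tomato, crown in the frame of cheese above 0.005 m and z of crown in the frame of tomato above 0.007 m and (distance between jar1 and pocket1 below 0.008 m or distance between jar1 and pocket2 below 0.008 m or distance between jar1 and pocket3 below 0.008 m or distance between jar1 and pocket4 below 0.008 m) and (distance between jar2 and pocket1 below 0.008 m or distance between jar2 and pocket2 below 0.008 m or distance between jar2 and pocket3 below 0.008 m or distance between jar2 and pocket4 below 0.008 m) and (distance between jar3 and pocket1 below 0.008 m or distance between jar3 and pocket2 below 0.008 m or distance between jar3 and pocket3 below 0.008 m or distance between jar3 and pocket4 below 0.008 m) and (distance between jar4 and pocket1 below 0.008 m or distance between jar4 and pocket2 below 0.008 m or distance between jar4 and pocket3 below 0.008 m or distance between jar4 and pocket4 below 0.008 m) and linear speed of each of heel, rosti, patty, cheese, tomato, crown, jar1, jar2, jar3, jar4, plate below 0.02 m/s and value of joint plunger below 0.002 m); the robot touches nothing.
It fails at once if the pepper mill or the salt shaker is pushed more than 40 mm or knocked over (distance of any of pepper, salt from where it was at the start of the episode above 0.04 m or angle between any of pepper, salt's own z axis and vertical above 0.5 rad).
Of rosti, patty, cheese, tomato only 2 to 4 are there at a start; the rules pass over those that are not, and their reading is None.
Of jar1, jar2, jar3, jar4 only 2 to 3 are there at a start; the rules pass over those that are not, and their reading is None.
At some moment in a run one of crown, rosti, patty, cheese, tomato, jar1, jar2, jar3, jar4 may be knocked a few centimetres aside while the robot is not near it.
It also fails if it takes over 210 s, if anything falls off the work surface, if the arm or the gripper's body presses on something with over 40 N, if the wrist force passes 120 N, or if a joint passes its speed limit or range.

## Working session

There is one attempt and no reset: what is moved stays moved. The work goes in short steps, Python scripts to look and compute and a tool call to move; the robot and the scene stay as the last step left them, time stands still between calls to the robot, and variables do not carry over. Pictures are saved under pics/ and viewed, at most 17 in all, crops included, and the job is handed in when it is done.

Besides the shell and the picture viewer there is one more tool, called by a JSON object that holds its "name" and its "arguments". drive_tool: Moves the arm, as the interface text tells. Its arguments: {"type":"object","properties":{"increments":{"type":"array"}},"required":["increments"]}

```bash
mkdir -p pics
cat > h.py <<'E'
from station import *
import numpy as np, cv2
def ray(cam,uv,z,m=None):
    m=m or camera_model(cam);K,R,t=map(np.array,(m["K"],m["R"],m["t"]))
    d=R.T@np.linalg.inv(K)@np.array([uv[0],uv[1],1.]);c=-R.T@t.ravel()
    return c+d*(z-c[2])/d[2]
def proj(cam,X):
    m=camera_model(cam);K,R,t=map(np.array,(m["K"],m["R"],m["t"]))
    p=K@(R@np.array(X)+t.ravel());return p[:2]/p[2]
E
python3 - <<'E'
from h import *
s=get_state();print(s["t"],s["tcp_pos"],s["tcp_rot"],s["width"])
for c in("top","scene"):
    im=get_image(c);cv2.imwrite(f"pics/{c}0.png",im)
    m=camera_model(c);print(c,np.round(-np.array(m["R"]).T@np.array(m["t"]).ravel(),3),np.array(m["K"])[0,0])
H=dict(plate=.01,heel=.024,crown=.03,rosti=.02,patty=.022,cheese=.016,tomato=.018,jar1=.052,caddy=.04,bell_top=.05,pepper=.14,salt=.075,board=.008)
get_image("top")
for n,z in H.items():
    for d in silhouettes(n,"top")[:6]:
        r=np.argwhere(d["region"]);print(n,round(d["confidence"],2),np.round(d["point"]),len(r),np.round(ray("top",d["point"],z),3))
E
```

```text
0.0 [ 0.21963149 -0.63748216  0.23792441] [-3.09621284e+00 -5.18397275e-01  4.58486529e-04] 0.08558468186972808
top [ 0.4   -0.036  1.249] 366.8599870061486
scene [ 1.234 -0.088  0.796] 383.120730878239
plate 0.57 [294. 226.] 2163 [0.473 0.036 0.01 ]
heel 0.81 [423. 239.] 280 [ 0.44  -0.396  0.024]
heel 0.67 [213. 225.] 2076 [0.468 0.305 0.024]
heel 0.26 [235. 156.] 318 [0.706 0.244 0.024]
crown 0.61 [369. 238.] 261 [ 0.437 -0.214  0.03 ]
crown 0.55 [368. 162.] 151 [ 0.694 -0.208  0.03 ]
rosti 0.52 [397. 209.] 290 [ 0.537 -0.311  0.02 ]
rosti 0.42 [368. 240.] 311 [ 0.429 -0.214  0.02 ]
patty 0.55 [370. 208.] 205 [ 0.539 -0.217  0.022]
cheese 0.72 [421. 171.] 161 [ 0.67  -0.394  0.016]
cheese 0.64 [421. 208.] 200 [ 0.543 -0.393  0.016]
cheese 0.55 [459. 226.] 216 [ 0.486 -0.52   0.016]
tomato 0.44 [395. 240.] 189 [ 0.434 -0.304  0.018]
tomato 0.43 [367. 163.] 177 [ 0.694 -0.207  0.018]
jar1 0.69 [214. 225.] 2059 [0.464 0.295 0.052]
jar1 0.68 [184. 198.] 206 [0.553 0.398 0.052]
jar1 0.65 [224. 194.] 206 [0.569 0.267 0.052]
caddy 0.89 [215. 222.] 2045 [0.476 0.294 0.04 ]
pepper 0.52 [232. 161.] 354 [0.661 0.227 0.14 ]
salt 0.67 [367. 162.] 174 [ 0.682 -0.201  0.075]
salt 0.44 [395. 226.] 3474 [ 0.477 -0.289  0.075]
```

View pics/top0.png

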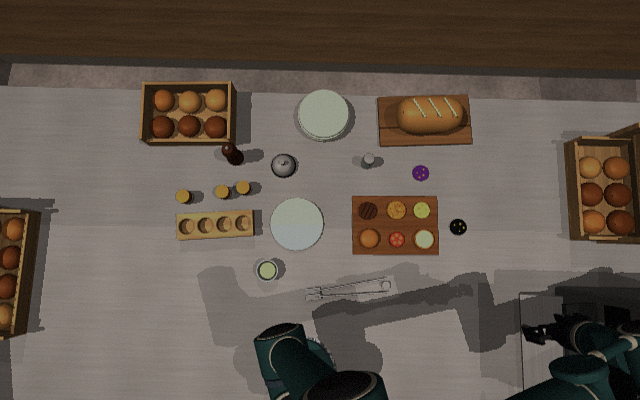

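View pics/scene0.png

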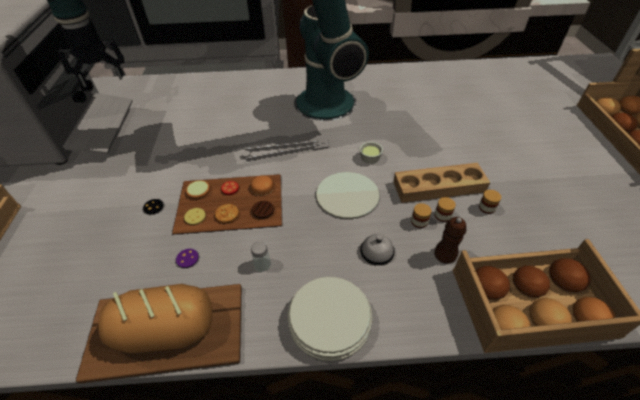

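The top picture shows the board at about (395,225). Its back row is patty (368,210), rosti (397,210) and yellow cheese (422,210); its front row is crown (369,238), tomato (397,240) and heel (424,239). The three jars are at (183,196), (222,192) and (243,187), with the caddy at (215,224), plate at (297,224) and bell at (283,165). The pepper mill is near (233,153) and the salt shaker near (368,160). I'll turn the gripper to a diagonal (y axis at +45°) and go above the board.

{"name": "drive_tool", "arguments": {"increments": [{"yaw": -0.185,"fingers": 1},{"yaw": -0.185},{"yaw": -0.185},{"yaw": -0.185},{"yaw": -0.185},{"yaw": -0.185},{"yaw": -0.185},{"yaw": -0.185},{"yaw": -0.185},{"yaw": -0.185}]}}

```text
invalid input
```

```bash
cat >> h.py <<'E'
from scipy.spatial.transform import Rotation as Ro
def move(xyz,yang=45,s=None):
    s=s or get_state();R=Ro.from_rotvec(s["tcp_rot"]).as_matrix()
    a=np.degrees(np.arctan2(R[1,1],R[0,1]))
    d=R.T@(np.array(xyz)-s["tcp_pos"])*1000
    print("yang %.1f yaw %.3f tilt %.3f"%(a,-np.radians((yang-a+180)%360-180),np.arccos(-R[2,2])),"shift mm",np.round(d,1),"t",round(s["t"],2))
E
python3 - <<'E'
from h import *
s=get_state();print(s["tcp_pos"],s["q"]);move([.49,-.3,.30])
E
```

```text
[ 0.21988383 -0.63819113  0.23931934] [-1.27588715e+00  2.63865841e-01  1.60396935e+00 -3.11142487e-06
  1.27370599e+00 -3.68945378e-02]
yang -71.0 yaw -2.024 tilt 0.000 shift mm [ 365.5 -231.8  -60.7] t 0.8
```

{"name": "drive_tool", "arguments": {"increments": [{"x": 0,"y": 0,"z": 0,"yaw": -0.18,"fingers": 1},{"x": 0,"y": 0,"z": 0,"yaw": -0.18,"fingers": 1},{"x": 0,"y": 0,"z": 0,"yaw": -0.18,"fingers": 1},{"x": 0,"y": 0,"z": 0,"yaw": -0.18,"fingers": 1},{"x": 0,"y": 0,"z": 0,"yaw": -0.18,"fingers": 1},{"x": 0,"y": 0,"z": 0,"yaw": -0.18,"fingers": 1},{"x": 0,"y": 0,"z": 0,"yaw": -0.18,"fingers": 1},{"x": 0,"y": 0,"z": 0,"yaw": -0.18,"fingers": 1},{"x": 0,"y": 0,"z": 0,"yaw": -0.18,"fingers": 1},{"x": 0,"y": 0,"z": 0,"yaw": -0.18,"fingers": 1}]}}

```text
t: 2.05
tcp_pos: [0.2199, -0.6382, 0.2393]
tcp_rot: [1.512, 2.754, 0.0]
wrist_force: [-0.2, 0.2, -0.7]
width: 0.0854
gripper_force: 0.0
```

Run:
```python
from h import *
move([.49,-.3,.30])
```

```text
yang 32.5 yaw -0.218 tilt 0.000 shift mm [140.2 409.5 -60.7] t 2.05
```

{"name": "drive_tool", "arguments": {"increments": [{"x": 17.5,"y": 51,"z": -7.6,"yaw": 0,"fingers": 1},{"x": 17.5,"y": 51,"z": -7.6,"yaw": 0,"fingers": 1},{"x": 17.5,"y": 51,"z": -7.6,"yaw": 0,"fingers": 1},{"x": 17.5,"y": 51,"z": -7.6,"yaw": 0,"fingers": 1},{"x": 17.5,"y": 51,"z": -7.6,"yaw": 0,"fingers": 1},{"x": 17.5,"y": 51,"z": -7.6,"yaw": 0,"fingers": 1},{"x": 17.5,"y": 51,"z": -7.6,"yaw": 0,"fingers": 1},{"x": 17.5,"y": 51,"z": -7.6,"yaw": 0,"fingers": 1},{"x": 0,"y": 0,"z": 0,"yaw": -0.11,"fingers": 1},{"x": 0,"y": 0,"z": 0,"yaw": -0.11,"fingers": 1}]}}

```text
t: 3.3
tcp_pos: [0.4916, -0.3016, 0.3004]
tcp_rot: [1.2, 2.903, -0.0]
wrist_force: [-0.2, 0.0, 0.4]
width: 0.0854
gripper_force: 0.0
```

```bash
cat >> h.py <<'E'
H=dict(plate=.01,heel=.024,crown=.022,rosti=.02,patty=.022,cheese=.016,tomato=.018,jar1=.052)
def find(n,cam="wrist",z=None,minc=.2,thing=False):
    z=H[n] if z is None else z
    for d in silhouettes(n,cam):
        if d["confidence"]<minc: continue
        c=max(cv2.findContours(d["region"].astype(np.uint8),cv2.RETR_EXTERNAL,cv2.CHAIN_APPROX_NONE)[0],key=len)
        P=np.array([ray(cam,p[0],z)[:2] for p in c],np.float32);o,r=cv2.minEnclosingCircle(P)
        (e,ax,_)=cv2.fitEllipse(P) if len(P)>5 else (o,(0,0),0)
        print(n,"%.2f"%d["confidence"],"px",np.round(d["point"]),"circ",np.round(o,4),"r %.4f"%r,"ell",np.round(e,4),np.round(ax,4))
E
python3 - <<'E'
from h import *
move([.49,-.3,.30])
m=camera_model("wrist");print(-np.array(m["R"]).T@np.array(m["t"]).ravel(),m["R"])
cv2.imwrite("pics/w1.png",get_image("wrist"))
for n in "heel crown rosti patty cheese tomato plate".split(): find(n)
E
```

```text
yang 45.1 yaw 0.001 tilt 0.001 shift mm [2.2 0.  0.4] t 3.3
[ 0.43597077 -0.24682252  0.43485681] [[ 7.05939382e-01  7.08272255e-01  2.28907099e-05]
 [ 6.74116320e-01 -6.71905863e-01  3.06773040e-01]
 [ 2.17294214e-01 -2.16547740e-01 -9.51782696e-01]]
heel 0.76 px [242. 184.] circ [ 0.4388 -0.3979] r 0.0339 ell [ 0.4386 -0.3973] [0.0622 0.0659]
crown 0.84 px [337.  76.] circ [ 0.4379 -0.2164] r 0.0331 ell [ 0.4379 -0.2162] [0.0643 0.0645]
crown 0.50 px [390. 130.] circ [ 0.5285 -0.2123] r 0.0309 ell [ 0.5285 -0.2115] [0.0581 0.0601]
rosti 0.96 px [336. 186.] circ [ 0.5342 -0.3078] r 0.0325 ell [ 0.534 -0.308] [0.0625 0.0631]
patty 0.64 px [389. 128.] circ [ 0.529  -0.2123] r 0.0302 ell [ 0.5289 -0.2121] [0.0579 0.0592]
cheese 0.91 px [357. 284.] circ [ 0.6597 -0.3935] r 0.0284 ell [ 0.6598 -0.3929] [0.0525 0.0556]
cheese 0.88 px [297. 229.] circ [ 0.5344 -0.3945] r 0.0292 ell [ 0.5349 -0.3944] [0.0543 0.0568]
cheese 0.67 px [206. 256.] circ [ 0.4813 -0.5134] r 0.0294 ell [ 0.478  -0.5102] [0.0474 0.055 ]
tomato 0.66 px [286. 135.] circ [ 0.4359 -0.3093] r 0.0253 ell [ 0.4361 -0.3091] [0.0482 0.049 ]
plate 0.86 px [513.  12.] circ [ 0.5214 -0.0158] r 0.0693 ell [ 0.5301 -0.0266] [0.0342 0.1461]
```

View pics/w1.png

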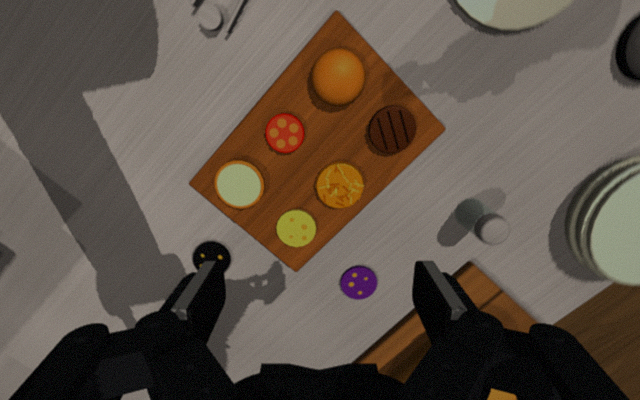

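The wrist picture shows heel (240,184), tomato (285,133), crown (338,76), cheese (297,229), rosti (340,186) and patty (391,130), all on the board. The purple (358,283) and black (211,256) rounds beside it are look-alikes. I'll pick the heel first.

Run:
```python
from h import *
move([.4387,-.3975,.06])
```

```text
yang 44.7 yaw -0.006 tilt 0.000 shift mm [ -30.8 -103.6  240.1] t 3.7
```

{"name": "drive_tool", "arguments": {"increments": [{"x": -10.3,"y": -34.5,"z": 10,"yaw": 0,"fingers": 1},{"x": -10.3,"y": -34.5,"z": 10,"yaw": 0,"fingers": 1},{"x": -10.3,"y": -34.5,"z": 20,"yaw": 0,"fingers": 1},{"x": 0,"y": 0,"z": 50,"yaw": 0,"fingers": 1},{"x": 0,"y": 0,"z": 50,"yaw": 0,"fingers": 1},{"x": 0,"y": 0,"z": 50,"yaw": 0,"fingers": 1},{"x": 0,"y": 0,"z": 50,"yaw": 0,"fingers": 1},{"x": 0,"y": 0,"z": 20,"yaw": 0,"fingers": 1},{"x": 0,"y": 0,"z": 8,"yaw": 0,"fingers": 1},{"x": 0,"y": 0,"z": 0,"yaw": 0,"fingers": 1}]}}

```text
t: 4.95
tcp_pos: [0.4399, -0.3982, 0.0333]
tcp_rot: [1.208, 2.898, -0.001]
wrist_force: [-0.2, -0.1, -0.3]
width: 0.0854
gripper_force: 0.0
```

{"name": "drive_tool", "arguments": {"increments": [{"x": 0,"y": 0,"z": 5,"yaw": 0,"fingers": 1},{"x": 0,"y": 0,"z": 5,"yaw": 0,"fingers": 1},{"x": 0,"y": 0,"z": 5,"yaw": 0,"fingers": 1},{"x": 0,"y": 0,"z": 0,"yaw": 0,"fingers": 1}]}}

```text
t: 5.45
tcp_pos: [0.4387, -0.397, 0.0166]
tcp_rot: [-1.208, -2.899, -0.001]
wrist_force: [-0.0, 0.4, 0.8]
width: 0.0855
gripper_force: 0.0
```

Run:
```python
from h import *
s=get_state();print(s["tcp_pos"],s["wrist_force"])
cv2.imwrite("pics/w2.png",get_image("wrist"))
```

```text
[ 0.43873867 -0.39702058  0.01659763] [-2.02606419e-04  4.04126495e-01  7.78797713e-01]
```

View pics/w2.png

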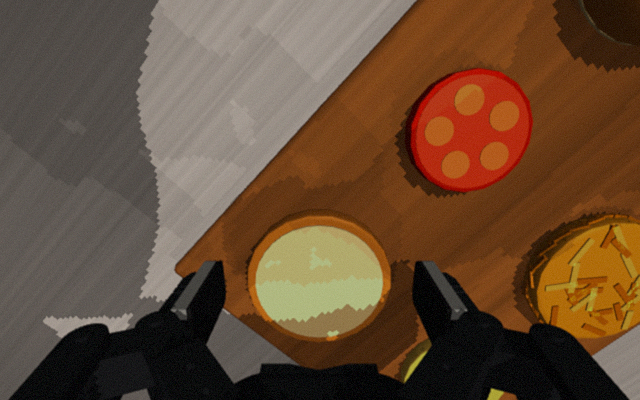

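The picture shows the heel between the open fingertips at (220,265) and (415,265), centred near (320,278).

Run:
```python
from h import *
s=get_state();R=Ro.from_rotvec(s["tcp_rot"]).as_matrix();p=np.array(s["tcp_pos"]);print(p)
print(s["gripper_force"])
for dz in(.008,.0,-.005,-.011):
  print(dz,[np.round(proj("wrist",p+R@[x,y,dz])) for x,y in((0,.0425),(0,-.0425),(.011,.0425),(-.011,.0425),(0,0))])
get_image("wrist");find("heel");find("heel",z=.020);find("tomato");find("rosti")
```

```text
[ 0.43889953 -0.39712511  0.01679034]
0.0
0.008 [array([406., 263.]), array([233., 263.]), array([408., 243.]), array([404., 283.]), array([320., 263.])]
0.0 [array([411., 271.]), array([229., 271.]), array([413., 250.]), array([409., 292.]), array([320., 271.])]
-0.005 [array([414., 277.]), array([226., 277.]), array([416., 255.]), array([411., 298.]), array([320., 277.])]
-0.011 [array([417., 284.]), array([222., 284.]), array([420., 262.]), array([415., 306.]), array([320., 284.])]
heel 0.66 px [323. 276.] circ [ 0.4389 -0.3975] r 0.0336 ell [ 0.4388 -0.3976] [0.0639 0.0666]
heel 0.66 px [323. 276.] circ [ 0.4407 -0.3993] r 0.0347 ell [ 0.4406 -0.3995] [0.066  0.0687]
tomato 0.88 px [471. 132.] circ [ 0.4366 -0.3097] r 0.0259 ell [ 0.4367 -0.3098] [0.0485 0.051 ]
rosti 0.81 px [587. 276.] circ [ 0.5314 -0.3098] r 0.0350 ell [ 0.5288 -0.3125] [0.0538 0.0696]
```

{"name": "drive_tool", "arguments": {"increments": [{"x": 0,"y": 0,"z": 5,"yaw": 0,"fingers": 1},{"x": 0,"y": 0,"z": 0,"yaw": 0,"fingers": -1},{"x": 0,"y": 0,"z": 0,"yaw": 0,"fingers": -1},{"x": 0,"y": 0,"z": 0,"yaw": 0,"fingers": -1},{"x": 0,"y": 0,"z": 0,"yaw": 0,"fingers": -1}]}}

```text
t: 6.38
tcp_pos: [0.4393, -0.3975, 0.0122]
tcp_rot: [1.208, 2.9, -0.0]
wrist_force: [-0.1, -1.0, 1.5]
width: 0.0638
gripper_force: 65.7
```

{"name": "drive_tool", "arguments": {"increments": [{"x": 0,"y": 0,"z": -30,"yaw": 0,"fingers": -1},{"x": 0,"y": 0,"z": -60,"yaw": 0,"fingers": -1},{"x": 38,"y": 46,"z": -15,"yaw": 0,"fingers": -1},{"x": 38,"y": 46,"z": -15,"yaw": 0,"fingers": -1},{"x": 38,"y": 46,"z": -15,"yaw": 0,"fingers": -1},{"x": 38,"y": 46,"z": -15,"yaw": 0,"fingers": -1},{"x": 38,"y": 46,"z": -15,"yaw": 0,"fingers": -1},{"x": 38,"y": 46,"z": -15,"yaw": 0,"fingers": -1},{"x": 38,"y": 46,"z": -15,"yaw": 0,"fingers": -1},{"x": 0,"y": 0,"z": 0,"yaw": 0,"fingers": -1}]}}

```text
t: 7.62
tcp_pos: [0.4813, 0.022, 0.2085]
tcp_rot: [1.198, 2.902, 0.003]
wrist_force: [-0.5, -0.8, -0.4]
width: 0.0638
gripper_force: 66.0
```

Run:
```python
from h import *
cv2.imwrite("pics/w3.png",get_image("wrist"))
s=get_state();print(s["tcp_pos"],s["width"])
find("plate");find("heel",z=s["tcp_pos"][2]+.013);
get_image("top");find("plate","top")
```

```text
[0.48070219 0.01997831 0.20758377] 0.06417853694791677
plate 0.58 px [325. 156.] circ [0.4789 0.0247] r 0.0893 ell [0.4726 0.0315] [0.1547 0.183 ]
heel 0.79 px [322. 285.] circ [0.4788 0.0189] r 0.0329 ell [0.4786 0.0185] [0.0621 0.0654]
heel 0.30 px [616. 175.] circ [0.5272 0.1316] r 0.0138 ell [0.5252 0.1322] [0.0188 0.0254]
plate 0.86 px [291. 240.] circ [0.4307 0.0533] r 0.0651 ell [0.4282 0.0497] [0.0632 0.1263]
```

View pics/w3.png

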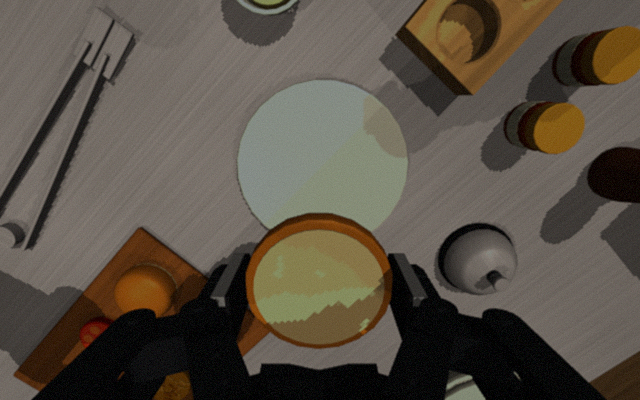

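The plate sits at (322,160) with the heel hanging at (320,282) in the gripper. The bell is at (478,258), pepper at the right edge, and jars at (610,57) and (555,127). I'll fit a 90 mm circle to the plate's visible rim.

```bash
cat >> h.py <<'E'
from scipy.optimize import least_squares
def fitc(n,rad,cam="wrist",z=None,rows=400,k=0):
    d=silhouettes(n,cam)[k];z=H[n] if z is None else z
    c=max(cv2.findContours(d["region"].astype(np.uint8),cv2.RETR_EXTERNAL,cv2.CHAIN_APPROX_NONE)[0],key=len)[:,0]
    P=np.array([ray(cam,p,z)[:2] for p in c if p[1]<rows and 2<p[0]<637 and p[1]>2])
    f=least_squares(lambda o:np.hypot(*(P-o[:2]).T)-o[2],[*P.mean(0),rad],loss="soft_l1",f_scale=.002)
    print(n,"fit",np.round(f.x,4),"rms",np.std(f.fun));return f.x[:2]
E
python3 - <<'E'
from h import *
get_image("wrist");o=fitc("plate",.09,rows=205);print(proj("wrist",[*o,.01]))
move([*o,.06])
E
```

```text
plate fit [0.481  0.0285 0.0883] rms 0.0004462033000020508
[327.72640523 167.45488309]
yang 44.6 yaw -0.007 tilt 0.001 shift mm [  7.6   9.  146.4] t 7.97
```

Run:
```python
from h import *
im=get_image("wrist");r=silhouettes("plate","wrist")[0]["region"]
for y in(100,120,140,160,180,200):
    x=np.where(r[y])[0];print(y,x.min(),x.max(),end=" | ")
P=[]
g=cv2.GaussianBlur(cv2.cvtColor(im,cv2.COLOR_BGR2HSV)[:,:,1],(5,5),0).astype(float)
for y in range(95,205,10):
    dx=np.abs(np.gradient(g[y]));a=225+np.argmax(dx[225:300]);b=360+np.argmax(dx[360:420]);print(y,a,b,end="; ")
for o,R in(((.481,.0285),.0883),((.4763,.0305),.09),((.4763,.0285),.09)):
    Q=np.array([proj("wrist",[o[0]+R*np.cos(t),o[1]+R*np.sin(t),.01]) for t in np.linspace(0,6.28,400)])
    print("\n",o,Q.min(0),Q.max(0))
```

```text
100 268 388 | 120 253 404 | 140 245 412 | 160 241 413 | 180 244 412 | 200 251 404 | 95 275 367; 105 263 363; 115 258 363; 125 251 363; 135 247 410; 145 245 412; 155 243 414; 165 243 413; 175 244 412; 185 247 411; 195 250 407; 
 (0.481, 0.0285) [241.84539039  76.24004258] [413.02175967 245.09278107]

 (0.4763, 0.0305) [237.95592214  68.98000321] [413.20444656 242.62260208]

 (0.4763, 0.0285) [236.69073041  70.59610786] [411.70899529 243.78557477]
```

{"name": "drive_tool", "arguments": {"increments": [{"x": 3.8,"y": 4.5,"z": 0,"yaw": 0,"fingers": -1},{"x": 3.8,"y": 4.5,"z": 20,"yaw": 0,"fingers": -1},{"x": 0,"y": 0,"z": 45,"yaw": 0,"fingers": -1},{"x": 0,"y": 0,"z": 45,"yaw": 0,"fingers": -1},{"x": 0,"y": 0,"z": 45,"yaw": 0,"fingers": -1},{"x": 0,"y": 0,"z": 25,"yaw": 0,"fingers": -1},{"x": 0,"y": 0,"z": 5,"yaw": 0,"fingers": -1},{"x": 0,"y": 0,"z": 0,"yaw": 0,"fingers": -1}]}}

```text
t: 9.07
tcp_pos: [0.482, 0.03, 0.0225]
tcp_rot: [1.209, 2.899, 0.0]
wrist_force: [-0.1, -0.7, 0.3]
width: 0.0638
gripper_force: 66.0
```

{"name": "drive_tool", "arguments": {"increments": [{"x": 0,"y": 0,"z": 4,"yaw": 0,"fingers": -1},{"x": 0,"y": 0,"z": 3,"yaw": 0,"fingers": -1},{"x": 0,"y": 0,"z": 0,"yaw": 0,"fingers": -1}]}}

```text
t: 9.45
tcp_pos: [0.4817, 0.03, 0.0154]
tcp_rot: [1.208, 2.899, 0.0]
wrist_force: [-0.8, -0.6, -1.0]
width: 0.064
gripper_force: 66.0
```

{"name": "drive_tool", "arguments": {"increments": [{"x": 0,"y": 0,"z": 0.5,"yaw": 0,"fingers": 0.7},{"x": 0,"y": 0,"z": 0,"yaw": 0,"fingers": 1},{"x": 0,"y": 0,"z": 0,"yaw": 0,"fingers": 1},{"x": 0,"y": 0,"z": 0,"yaw": 0,"fingers": 1},{"x": 0,"y": 0,"z": -20,"yaw": 0,"fingers": 1},{"x": 0,"y": 0,"z": -60,"yaw": 0,"fingers": 1},{"x": 0,"y": 0,"z": -60,"yaw": 0,"fingers": 1},{"x": 0,"y": 0,"z": -60,"yaw": 0,"fingers": 1},{"x": 0,"y": 0,"z": 0,"yaw": 0,"fingers": 1}]}}

```text
t: 10.58
tcp_pos: [0.4858, 0.03, 0.2213]
tcp_rot: [1.204, 2.889, 0.008]
wrist_force: [0.7, -0.3, 0.2]
width: 0.0851
gripper_force: 0.0
```

Run:
```python
from h import *
get_image("wrist");s=get_state();print(s["tcp_pos"],s["width"])
fitc("plate",.09);fitc("heel",.033,z=.026)
find("heel",z=.026)
move([.534,-.308,.10])
```

```text
[0.48367298 0.02997342 0.21788738] 0.08536022482847237
plate fit [0.4738 0.0292 0.087 ] rms 0.0004272169409076617
heel fit [0.4735 0.0301 0.0312] rms 0.0003979344514377534
heel 0.85 px [317. 172.] circ [0.4723 0.03  ] r 0.0321 ell [0.4724 0.0302] [0.062  0.0627]
yang 44.8 yaw -0.004 tilt 0.003 shift mm [-278.1 -199.5  112.7] t 10.78
```

Run:
```python
from h import *
get_image("wrist");s=get_state();print(s["tcp_pos"],s["width"])
fitc("plate",.09);fitc("heel",.033,z=.026)
move([.534,-.308,.10])
```

```text
[0.48010279 0.0299451  0.21242241] 0.08535742629822386
plate fit [0.4804 0.0285 0.0882] rms 0.0004853878191600355
heel fit [0.482  0.0289 0.032 ] rms 0.0004243639087393044
yang 44.7 yaw -0.004 tilt 0.004 shift mm [-278.1 -199.4  112.3] t 10.93
```

{"name": "drive_tool", "arguments": {"increments": [{"x": -46.4,"y": -33.2,"z": 0,"yaw": 0,"fingers": 1},{"x": -46.4,"y": -33.2,"z": 0,"yaw": 0,"fingers": 1},{"x": -46.4,"y": -33.2,"z": 0,"yaw": 0,"fingers": 1},{"x": -46.4,"y": -33.2,"z": 0,"yaw": 0,"fingers": 1},{"x": -46.4,"y": -33.2,"z": 25,"yaw": 0,"fingers": 1},{"x": -46.4,"y": -33.2,"z": 45,"yaw": 0,"fingers": 1},{"x": 0,"y": 0,"z": 40,"yaw": 0,"fingers": 1},{"x": 0,"y": 0,"z": 0,"yaw": 0,"fingers": 1},{"x": 0,"y": 0,"z": 0,"yaw": 0,"fingers": 1},{"x": 0,"y": 0,"z": 0,"yaw": 0,"fingers": 1}]}}

```text
t: 12.18
tcp_pos: [0.5363, -0.3003, 0.1133]
tcp_rot: [1.206, 2.897, -0.001]
wrist_force: [-0.1, -0.2, 0.1]
width: 0.0856
gripper_force: 0.0
```

Run:
```python
from h import *
get_image("wrist");o=fitc("rosti",.0325);find("rosti")
move([*o,.012])
```

```text
rosti fit [ 0.5346 -0.3061  0.0311] rms 0.0004009007241408576
rosti 0.86 px [310. 209.] circ [ 0.5344 -0.306 ] r 0.0320 ell [ 0.5343 -0.3059] [0.0619 0.0625]
yang 44.8 yaw -0.003 tilt 0.003 shift mm [ -2.9  -5.2 100.9] t 12.32
```

{"name": "drive_tool", "arguments": {"increments": [{"x": -2.9,"y": -5.2,"z": 0,"yaw": 0,"fingers": 1},{"x": 0,"y": 0,"z": 45,"yaw": 0,"fingers": 1},{"x": 0,"y": 0,"z": 40,"yaw": 0,"fingers": 1},{"x": 0,"y": 0,"z": 16,"yaw": 0,"fingers": 1},{"x": 0,"y": 0,"z": 0,"yaw": 0,"fingers": 1},{"x": 0,"y": 0,"z": 0,"yaw": 0,"fingers": -1},{"x": 0,"y": 0,"z": 0,"yaw": 0,"fingers": -1},{"x": 0,"y": 0,"z": 0,"yaw": 0,"fingers": -1},{"x": 0,"y": 0,"z": 0,"yaw": 0,"fingers": -1}]}}

```text
t: 13.45
tcp_pos: [0.5353, -0.3072, 0.0127]
tcp_rot: [1.206, 2.895, -0.002]
wrist_force: [0.4, -0.1, 6.9]
width: 0.062
gripper_force: 66.0
```

Run:
```python
from h import *
move([.482,.0295,.06])
```

```text
yang 44.8 yaw -0.004 tilt 0.005 shift mm [276.3 199.3 -48.5] t 13.45
```

{"name": "drive_tool", "arguments": {"increments": [{"x": 0,"y": 0,"z": -30,"yaw": 0,"fingers": -1},{"x": 0,"y": 0,"z": -60,"yaw": 0,"fingers": -1},{"x": 46,"y": 33.2,"z": 0,"yaw": 0,"fingers": -1},{"x": 46,"y": 33.2,"z": 0,"yaw": 0,"fingers": -1},{"x": 46,"y": 33.2,"z": 0,"yaw": 0,"fingers": -1},{"x": 46,"y": 33.2,"z": 0,"yaw": 0,"fingers": -1},{"x": 46,"y": 33.2,"z": 0,"yaw": 0,"fingers": -1},{"x": 46,"y": 33.2,"z": 0,"yaw": 0,"fingers": -1},{"x": 0,"y": 0,"z": 0,"yaw": 0,"fingers": -1},{"x": 0,"y": 0,"z": 0,"yaw": 0,"fingers": -1}]}}

```text
t: 14.7
tcp_pos: [0.4806, 0.0304, 0.1004]
tcp_rot: [1.206, 2.9, -0.0]
wrist_force: [-0.3, -0.4, -1.1]
width: 0.0626
gripper_force: 65.6
```

Run:
```python
from h import *
get_image("wrist");s=get_state();p=s["tcp_pos"];print(p,s["width"])
fitc("rosti",.0325,z=p[2]+.008);find("rosti",z=p[2]+.008); fitc("plate",.09,rows=180)
move([.482,.0295,.0325])
```

```text
[0.48075312 0.02982251 0.10029937] 0.06224939658866666
rosti fit [0.4793 0.0302 0.0313] rms 0.0006171402295708798
rosti 0.87 px [317. 274.] circ [0.4794 0.0304] r 0.0326 ell [0.4793 0.03  ] [0.0611 0.0641]
plate fit [0.4814 0.0265 0.0885] rms 0.02111557024797423
yang 44.6 yaw -0.006 tilt 0.000 shift mm [-0.7  1.2 67.5] t 14.9
```

{"name": "drive_tool", "arguments": {"increments": [{"x": -1.7,"y": 1.1,"z": 30,"yaw": 0,"fingers": -1},{"x": 0,"y": 0,"z": 30,"yaw": 0,"fingers": -1},{"x": 0,"y": 0,"z": 7,"yaw": 0,"fingers": -1},{"x": 0,"y": 0,"z": 0,"yaw": 0,"fingers": -1},{"x": 0,"y": 0,"z": 0,"yaw": 0,"fingers": -1}]}}

```text
t: 15.52
tcp_pos: [0.4836, 0.0297, 0.034]
tcp_rot: [1.209, 2.898, 0.001]
wrist_force: [0.4, -0.2, -0.3]
width: 0.0623
gripper_force: 65.6
```

{"name": "drive_tool", "arguments": {"increments": [{"x": 0,"y": 0,"z": 2.3,"yaw": 0,"fingers": -1},{"x": 0,"y": 0,"z": 0,"yaw": 0,"fingers": -1},{"x": 0,"y": 0,"z": 0,"yaw": 0,"fingers": 0.8},{"x": 0,"y": 0,"z": 0,"yaw": 0,"fingers": 1},{"x": 0,"y": 0,"z": 0,"yaw": 0,"fingers": 1},{"x": 0,"y": 0,"z": -30,"yaw": 0,"fingers": 1},{"x": 0,"y": 0,"z": -60,"yaw": 0,"fingers": 1},{"x": 0,"y": 0,"z": -30,"yaw": 0,"fingers": 1},{"x": 0,"y": 0,"z": 0,"yaw": 0,"fingers": 1},{"x": 0,"y": 0,"z": 0,"yaw": 0,"fingers": 1}]}}

```text
t: 16.77
tcp_pos: [0.4816, 0.03, 0.1497]
tcp_rot: [-1.208, -2.899, 0.001]
wrist_force: [-0.0, 0.5, -0.2]
width: 0.0853
gripper_force: 0.0
```

Run:
```python
from h import *
get_image("wrist");s=get_state();p=s["tcp_pos"];print(p,s["width"])
fitc("rosti",.0325,z=.038);fitc("plate",.09);find("rosti",z=.038)
move([.529,-.212,.12])
```

```text
[0.48103586 0.02995991 0.14902401] 0.08571659820480187
rosti fit [0.4807 0.0299 0.0315] rms 0.0004650829518579503
plate fit [0.4798 0.0284 0.0883] rms 0.0005021808266023322
rosti 0.78 px [318. 199.] circ [0.481  0.0301] r 0.0327 ell [0.4809 0.0298] [0.0627 0.0634]
yang 44.7 yaw -0.004 tilt 0.003 shift mm [-205.7 -136.2   28.7] t 16.98
```

{"name": "drive_tool", "arguments": {"increments": [{"x": -41.1,"y": -27.2,"z": 0,"yaw": 0,"fingers": 1},{"x": -41.1,"y": -27.2,"z": 0,"yaw": 0,"fingers": 1},{"x": -41.1,"y": -27.2,"z": 0,"yaw": 0,"fingers": 1},{"x": -41.1,"y": -27.2,"z": 10,"yaw": 0,"fingers": 1},{"x": -41.1,"y": -27.2,"z": 18,"yaw": 0,"fingers": 1},{"x": 0,"y": 0,"z": 0,"yaw": 0,"fingers": 1},{"x": 0,"y": 0,"z": 0,"yaw": 0,"fingers": 1},{"x": 0,"y": 0,"z": 0,"yaw": 0,"fingers": 1}]}}

```text
t: 17.98
tcp_pos: [0.5303, -0.2106, 0.1226]
tcp_rot: [-1.207, -2.9, -0.0]
wrist_force: [0.2, 0.9, 0.3]
width: 0.0853
gripper_force: 0.0
```

Run:
```python
from h import *
get_image("wrist");o=fitc("patty",.03);find("patty");find("cheese");find("tomato");find("crown")
move([*o,.0135])
```

```text
patty fit [ 0.5299 -0.2093  0.0296] rms 0.0004190676539870642
patty 0.80 px [320. 197.] circ [ 0.5302 -0.2092] r 0.0307 ell [ 0.53   -0.2094] [0.0584 0.0599]
cheese 0.68 px [214. 342.] circ [ 0.5561 -0.3747] r 0.0098 ell [ 0.5564 -0.3753] [0.007  0.0198]
tomato 0.97 px [148. 205.] circ [ 0.438  -0.3065] r 0.0270 ell [ 0.4385 -0.3069] [0.0487 0.053 ]
crown 0.89 px [221. 116.] circ [ 0.4391 -0.216 ] r 0.0340 ell [ 0.4386 -0.2159] [0.065  0.0669]
yang 44.8 yaw -0.003 tilt 0.001 shift mm [  1.9   0.8 109.5] t 18.27
```

{"name": "drive_tool", "arguments": {"increments": [{"x": 1.5,"y": 0.8,"z": 30,"yaw": 0,"fingers": 1},{"x": 0,"y": 0,"z": 50,"yaw": 0,"fingers": 1},{"x": 0,"y": 0,"z": 29,"yaw": 0,"fingers": 1},{"x": 0,"y": 0,"z": 0,"yaw": 0,"fingers": 1},{"x": 0,"y": 0,"z": 0,"yaw": 0,"fingers": -1},{"x": 0,"y": 0,"z": 0,"yaw": 0,"fingers": -1},{"x": 0,"y": 0,"z": 0,"yaw": 0,"fingers": -1},{"x": 0,"y": 0,"z": 0,"yaw": 0,"fingers": -1},{"x": 0,"y": 0,"z": 0,"yaw": 0,"fingers": -1}]}}

```text
t: 19.4
tcp_pos: [0.5322, -0.211, 0.0163]
tcp_rot: [1.207, 2.895, -0.0]
wrist_force: [0.6, 1.0, 6.8]
width: 0.0575
gripper_force: 64.6
```

Run:
```python
from h import *
move([.4813,.0297,.12])
```

```text
yang 44.8 yaw -0.004 tilt 0.005 shift mm [ 206.3  133.5 -104.4] t 19.4
```

{"name": "drive_tool", "arguments": {"increments": [{"x": 0,"y": 0,"z": -30,"yaw": 0,"fingers": -1},{"x": 0,"y": 0,"z": -60,"yaw": 0,"fingers": -1},{"x": 41.3,"y": 26.7,"z": -14,"yaw": 0,"fingers": -1},{"x": 41.3,"y": 26.7,"z": 0,"yaw": 0,"fingers": -1},{"x": 41.3,"y": 26.7,"z": 0,"yaw": 0,"fingers": -1},{"x": 41.3,"y": 26.7,"z": 0,"yaw": 0,"fingers": -1},{"x": 41.3,"y": 26.7,"z": 0,"yaw": 0,"fingers": -1},{"x": 0,"y": 0,"z": 0,"yaw": 0,"fingers": -1},{"x": 0,"y": 0,"z": 0,"yaw": 0,"fingers": -1},{"x": 0,"y": 0,"z": 0,"yaw": 0,"fingers": -1}]}}

```text
t: 20.65
tcp_pos: [0.4799, 0.0296, 0.1179]
tcp_rot: [1.21, 2.898, 0.0]
wrist_force: [0.0, -0.6, -1.2]
width: 0.0574
gripper_force: 64.2
```

Run:
```python
from h import *
get_image("wrist");s=get_state();p=s["tcp_pos"];print(p,s["width"])
o=fitc("patty",.03,z=p[2]+.006)
fitc("rosti",.0325,z=.038,rows=230)
move([p[0]+.481-o[0],p[1]+.030-o[1],.050])
```

```text
[0.47976842 0.02946317 0.11777186] 0.05738122121203205
patty fit [0.4766 0.0319 0.0292] rms 0.0007793077112001088
rosti fit [0.4754 0.0369 0.0247] rms 0.008142166976062137
yang 44.6 yaw -0.006 tilt 0.000 shift mm [-4.6  1.9 67.6] t 20.8
```

{"name": "drive_tool", "arguments": {"increments": [{"x": -3.8,"y": 1.6,"z": 20,"yaw": 0,"fingers": -1},{"x": 0,"y": 0,"z": 35,"yaw": 0,"fingers": -1},{"x": 0,"y": 0,"z": 12,"yaw": 0,"fingers": -1},{"x": 0,"y": 0,"z": 0,"yaw": 0,"fingers": -1},{"x": 0,"y": 0,"z": 0,"yaw": 0,"fingers": -1}]}}

```text
t: 21.42
tcp_pos: [0.4842, 0.0289, 0.0516]
tcp_rot: [1.208, 2.898, 0.001]
wrist_force: [0.5, -0.4, -0.5]
width: 0.0571
gripper_force: 64.2
```

Lower to contact, checking force.

{"name": "drive_tool", "arguments": {"increments": [{"x": 0,"y": 0,"z": 3,"yaw": 0,"fingers": -1},{"x": 0,"y": 0,"z": 1.5,"yaw": 0,"fingers": -1},{"x": 0,"y": 0,"z": 0,"yaw": 0,"fingers": -1}]}}

```text
t: 21.8
tcp_pos: [0.4834, 0.029, 0.0463]
tcp_rot: [1.208, 2.899, 0.0]
wrist_force: [-1.3, 0.9, 0.4]
width: 0.0575
gripper_force: 64.2
```

{"name": "drive_tool", "arguments": {"increments": [{"x": 0,"y": 0,"z": 0.5,"yaw": 0,"fingers": -1},{"x": 0,"y": 0,"z": 0,"yaw": 0,"fingers": 0.7},{"x": 0,"y": 0,"z": 0,"yaw": 0,"fingers": 1},{"x": 0,"y": 0,"z": 0,"yaw": 0,"fingers": 1},{"x": 0,"y": 0,"z": -20,"yaw": 0,"fingers": 1},{"x": 0,"y": 0,"z": -50,"yaw": 0,"fingers": 1},{"x": 0,"y": 0,"z": -30,"yaw": 0,"fingers": 1},{"x": 0,"y": 0,"z": 0,"yaw": 0,"fingers": 1},{"x": 0,"y": 0,"z": 0,"yaw": 0,"fingers": 1},{"x": 0,"y": 0,"z": 0,"yaw": 0,"fingers": 1}]}}

```text
t: 23.05
tcp_pos: [0.4818, 0.029, 0.1438]
tcp_rot: [-1.207, -2.897, 0.002]
wrist_force: [-0.5, 0.5, 0.1]
width: 0.0852
gripper_force: 0.0
```

Run:
```python
from h import *
cv2.imwrite("pics/w4.png",get_image("wrist"));s=get_state();p=s["tcp_pos"];print(p,s["width"])
fitc("patty",.03,z=.052);fitc("plate",.09);find("patty",z=.052)
move([.5346,-.3935,.12])
```

```text
[0.4818853  0.02896849 0.14387787] 0.08525799239874106
patty fit [0.4814 0.0306 0.0293] rms 0.0004231417660424672
plate fit [0.4816 0.0284 0.0886] rms 0.00046487555857202615
patty 0.56 px [318. 202.] circ [0.482  0.0305] r 0.0305 ell [0.4821 0.0305] [0.058  0.0596]
yang 44.7 yaw -0.004 tilt 0.002 shift mm [-336.8 -260.4   24.4] t 23.25
```

View pics/w4.png

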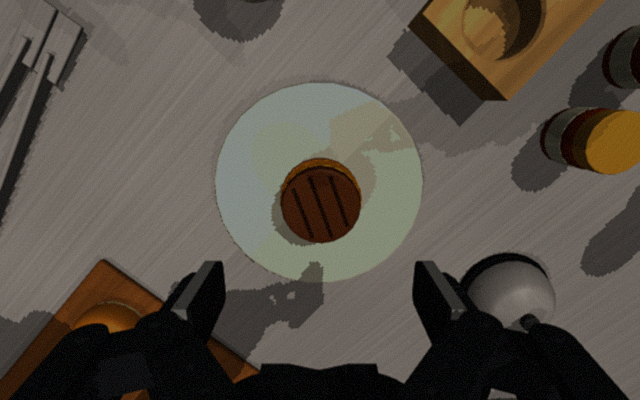

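The patty (320,204) is centred on the stack, with just the rosti's edge showing behind it. Next is the cheese.

{"name": "drive_tool", "arguments": {"increments": [{"x": -48.1,"y": -37.2,"z": 0,"yaw": 0,"fingers": 1},{"x": -48.1,"y": -37.2,"z": 0,"yaw": 0,"fingers": 1},{"x": -48.1,"y": -37.2,"z": 0,"yaw": 0,"fingers": 1},{"x": -48.1,"y": -37.2,"z": 0,"yaw": 0,"fingers": 1},{"x": -48.1,"y": -37.2,"z": 0,"yaw": 0,"fingers": 1},{"x": -48.1,"y": -37.2,"z": 10,"yaw": 0,"fingers": 1},{"x": -48.1,"y": -37.2,"z": 14,"yaw": 0,"fingers": 1},{"x": 0,"y": 0,"z": 0,"yaw": 0,"fingers": 1},{"x": 0,"y": 0,"z": 0,"yaw": 0,"fingers": 1},{"x": 0,"y": 0,"z": 0,"yaw": 0,"fingers": 1}]}}

```text
t: 24.5
tcp_pos: [0.5353, -0.392, 0.1218]
tcp_rot: [-1.207, -2.9, -0.001]
wrist_force: [0.4, 0.4, -0.4]
width: 0.0858
gripper_force: 0.0
```

Run:
```python
from h import *
get_image("wrist")
find("cheese");o=fitc("cheese",.028);move([*o,.016])
```

```text
cheese 0.91 px [167. 254.] circ [ 0.4858 -0.5121] r 0.0289 ell [ 0.4829 -0.5124] [0.0471 0.058 ]
cheese 0.84 px [406. 306.] circ [ 0.6569 -0.3989] r 0.0281 ell [ 0.6527 -0.4044] [0.023  0.0596]
cheese 0.60 px [320. 202.] circ [ 0.5376 -0.3938] r 0.0284 ell [ 0.5377 -0.3935] [0.0541 0.0555]
cheese fit [ 0.4839 -0.5126  0.0266] rms 0.002527270439176686
yang 44.8 yaw -0.003 tilt 0.001 shift mm [ -48.8 -121.5  106.3] t 24.65
```

{"name": "drive_tool", "arguments": {"increments": [{"x": -2,"y": 0,"z": 30,"yaw": 0,"fingers": 1},{"x": 0,"y": 0,"z": 50,"yaw": 0,"fingers": 1},{"x": 0,"y": 0,"z": 24,"yaw": 0,"fingers": 1},{"x": 0,"y": 0,"z": 0,"yaw": 0,"fingers": 1},{"x": 0,"y": 0,"z": 0,"yaw": 0,"fingers": 1},{"x": 0,"y": 0,"z": 0,"yaw": 0,"fingers": -1},{"x": 0,"y": 0,"z": 0,"yaw": 0,"fingers": -1},{"x": 0,"y": 0,"z": 0,"yaw": 0,"fingers": -1},{"x": 0,"y": 0,"z": 0,"yaw": 0,"fingers": -1},{"x": 0,"y": 0,"z": 0,"yaw": 0,"fingers": -1}]}}

```text
t: 25.9
tcp_pos: [0.5408, -0.3986, 0.024]
tcp_rot: [1.204, 2.89, -0.005]
wrist_force: [-0.6, 0.3, 17.1]
width: -0.0001
gripper_force: 8.2
```

Run:
```python
from h import *
move([.4815,.030,.12])
```

```text
yang 44.7 yaw -0.004 tilt 0.011 shift mm [345.  259.6 -99.6] t 25.9
```

{"name": "drive_tool", "arguments": {"increments": [{"x": 0,"y": 0,"z": -40,"yaw": 0,"fingers": -1},{"x": 0,"y": 0,"z": -60,"yaw": 0,"fingers": 1},{"x": 0,"y": 0,"z": 0,"yaw": 0,"fingers": 1},{"x": 0,"y": 0,"z": 0,"yaw": 0,"fingers": 1},{"x": 0,"y": 0,"z": 0,"yaw": 0,"fingers": 1},{"x": 0,"y": 0,"z": 0,"yaw": 0,"fingers": 1}]}}

```text
t: 26.65
tcp_pos: [0.5356, -0.3941, 0.1156]
tcp_rot: [-1.207, -2.897, -0.001]
wrist_force: [0.3, 0.5, -0.3]
width: 0.0855
gripper_force: 0.0
```

Run:
```python
from h import *
cv2.imwrite("pics/w5.png",get_image("wrist"))
find("cheese");move([.537,-.3936,.012])
```

```text
cheese 0.90 px [166. 258.] circ [ 0.4847 -0.5127] r 0.0287 ell [ 0.4828 -0.5124] [0.0468 0.0583]
cheese 0.72 px [322. 204.] circ [ 0.5375 -0.394 ] r 0.0285 ell [ 0.5376 -0.3939] [0.0552 0.0559]
cheese 0.65 px [407. 308.] circ [ 0.6561 -0.3999] r 0.0268 ell [ 0.6526 -0.4064] [0.0196 0.0563]
yang 44.7 yaw -0.004 tilt 0.002 shift mm [ -0.4   1.3 104.1] t 26.75
```

View pics/w5.png

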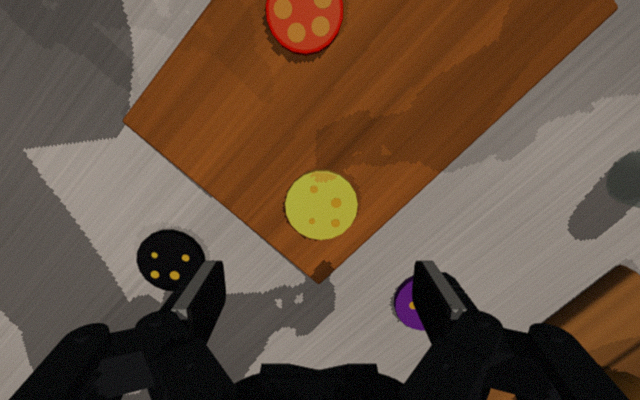

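The yellow cheese is still in place at (321,205), unmoved. I'll grasp again 5 mm lower.

{"name": "drive_tool", "arguments": {"increments": [{"x": 0,"y": 1,"z": 30,"yaw": 0,"fingers": 1},{"x": 0,"y": 0,"z": 50,"yaw": 0,"fingers": 1},{"x": 0,"y": 0,"z": 24,"yaw": 0,"fingers": 1},{"x": 0,"y": 0,"z": 0,"yaw": 0,"fingers": 1},{"x": 0,"y": 0,"z": 0,"yaw": 0,"fingers": 1},{"x": 0,"y": 0,"z": 0,"yaw": 0,"fingers": -1},{"x": 0,"y": 0,"z": 0,"yaw": 0,"fingers": -1},{"x": 0,"y": 0,"z": 0,"yaw": 0,"fingers": -1},{"x": 0,"y": 0,"z": 0,"yaw": 0,"fingers": -1},{"x": 0,"y": 0,"z": 0,"yaw": 0,"fingers": -1}]}}

```text
t: 28.0
tcp_pos: [0.5388, -0.3953, 0.0162]
tcp_rot: [1.207, 2.896, -0.002]
wrist_force: [-0.2, 0.7, 5.6]
width: 0.0524
gripper_force: 61.6
```

Run:
```python
from h import *
move([.4815,.030,.12])
```

```text
yang 44.7 yaw -0.005 tilt 0.004 shift mm [ 342.   258.7 -105. ] t 28.0
```

{"name": "drive_tool", "arguments": {"increments": [{"x": 0,"y": 0,"z": -50,"yaw": 0,"fingers": -1},{"x": 0,"y": 0,"z": -55,"yaw": 0,"fingers": -1},{"x": 48.8,"y": 37,"z": 0,"yaw": 0,"fingers": -1},{"x": 48.8,"y": 37,"z": 0,"yaw": 0,"fingers": -1},{"x": 48.8,"y": 37,"z": 0,"yaw": 0,"fingers": -1},{"x": 48.8,"y": 37,"z": 0,"yaw": 0,"fingers": -1},{"x": 48.8,"y": 37,"z": 0,"yaw": 0,"fingers": -1},{"x": 48.8,"y": 37,"z": 0,"yaw": 0,"fingers": -1},{"x": 48.8,"y": 37,"z": 0,"yaw": 0,"fingers": -1},{"x": 0,"y": 0,"z": 0,"yaw": 0,"fingers": -1}]}}

```text
t: 29.25
tcp_pos: [0.4802, 0.0345, 0.1194]
tcp_rot: [1.199, 2.903, 0.002]
wrist_force: [0.4, -1.5, 0.0]
width: 0.0525
gripper_force: 62.7
```

{"name": "drive_tool", "arguments": {"increments": [{"x": 0,"y": 0,"z": 0,"yaw": 0,"fingers": -1},{"x": 0,"y": 0,"z": 0,"yaw": 0,"fingers": -1}]}}

```text
t: 29.5
tcp_pos: [0.4813, 0.0295, 0.1189]
tcp_rot: [1.211, 2.898, 0.0]
wrist_force: [0.5, -0.7, -0.2]
width: 0.0523
gripper_force: 62.7
```

Run:
```python
from h import *
get_image("wrist");s=get_state();p=s["tcp_pos"];print(p,s["width"])
o=fitc("cheese",.028,z=p[2]);find("cheese",z=p[2])
move([p[0]+.4815-o[0],p[1]+.030-o[1],.0605])
```

```text
[0.48125288 0.02939115 0.11880111] 0.05249515706598122
cheese fit [0.479  0.0309 0.0274] rms 0.0007621407900582622
cheese 0.61 px [318. 263.] circ [0.4799 0.0316] r 0.0288 ell [0.4789 0.031 ] [0.0528 0.0565]
cheese 0.37 px [515.  37.] circ [0.457  0.1576] r 0.0374 ell [0.4653 0.1503] [0.0365 0.0735]
yang 44.6 yaw -0.007 tilt 0.000 shift mm [-2.6  1.2 58.1] t 29.65
```

{"name": "drive_tool", "arguments": {"increments": [{"x": -2.6,"y": 1.2,"z": 20,"yaw": 0,"fingers": -1},{"x": 0,"y": 0,"z": 28,"yaw": 0,"fingers": -1},{"x": 0,"y": 0,"z": 7,"yaw": 0,"fingers": -1},{"x": 0,"y": 0,"z": 0,"yaw": 0,"fingers": -1},{"x": 0,"y": 0,"z": 0,"yaw": 0,"fingers": -1}]}}

```text
t: 30.28
tcp_pos: [0.4845, 0.0296, 0.0646]
tcp_rot: [1.209, 2.898, 0.001]
wrist_force: [0.0, 0.0, -0.5]
width: 0.0521
gripper_force: 62.7
```

{"name": "drive_tool", "arguments": {"increments": [{"x": 0,"y": 0,"z": 2.5,"yaw": 0,"fingers": -1},{"x": 0,"y": 0,"z": 1.5,"yaw": 0,"fingers": -1},{"x": 0,"y": 0,"z": 0,"yaw": 0,"fingers": -1}]}}

```text
t: 30.65
tcp_pos: [0.484, 0.0298, 0.0602]
tcp_rot: [1.208, 2.899, 0.001]
wrist_force: [-0.7, -0.3, 3.3]
width: 0.0524
gripper_force: 63.1
```

Contact (3.3 N). Release and lift.

{"name": "drive_tool", "arguments": {"increments": [{"x": 0,"y": 0,"z": 0,"yaw": 0,"fingers": 0.6},{"x": 0,"y": 0,"z": 0,"yaw": 0,"fingers": 1},{"x": 0,"y": 0,"z": 0,"yaw": 0,"fingers": 1},{"x": 0,"y": 0,"z": 0,"yaw": 0,"fingers": 1},{"x": 0,"y": 0,"z": -20,"yaw": 0,"fingers": 1},{"x": 0,"y": 0,"z": -50,"yaw": 0,"fingers": 1},{"x": 0,"y": 0,"z": -30,"yaw": 0,"fingers": 1},{"x": 0,"y": 0,"z": 0,"yaw": 0,"fingers": 1},{"x": 0,"y": 0,"z": 0,"yaw": 0,"fingers": 1},{"x": 0,"y": 0,"z": 0,"yaw": 0,"fingers": 1}]}}

```text
t: 31.9
tcp_pos: [0.4822, 0.0297, 0.1578]
tcp_rot: [-1.208, -2.897, 0.002]
wrist_force: [0.0, -0.9, 0.5]
width: 0.0855
gripper_force: 0.0
```

Run:
```python
from h import *
get_image("wrist");s=get_state();p=s["tcp_pos"];print(p,s["width"])
fitc("cheese",.028,z=.06);fitc("plate",.09);find("cheese",z=.06)
move([.4372,-.308,.12])
```

```text
[0.48228156 0.02971638 0.15788439] 0.08510926833300099
cheese fit [0.4825 0.0307 0.0274] rms 0.0003536865945508094
plate fit [0.4817 0.0283 0.0885] rms 0.0003515588150925928
cheese 0.90 px [321. 201.] circ [0.4832 0.0308] r 0.0282 ell [0.4831 0.0306] [0.0546 0.0554]
yang 44.8 yaw -0.004 tilt 0.002 shift mm [-207.8 -270.2   38.7] t 32.1
```

Good. Next is the tomato.

{"name": "drive_tool", "arguments": {"increments": [{"x": -34.6,"y": -45,"z": 0,"yaw": 0,"fingers": 1},{"x": -34.6,"y": -45,"z": 0,"yaw": 0,"fingers": 1},{"x": -34.6,"y": -45,"z": 0,"yaw": 0,"fingers": 1},{"x": -34.6,"y": -45,"z": 0,"yaw": 0,"fingers": 1},{"x": -34.6,"y": -45,"z": 15,"yaw": 0,"fingers": 1},{"x": -34.6,"y": -45,"z": 23,"yaw": 0,"fingers": 1},{"x": 0,"y": 0,"z": 0,"yaw": 0,"fingers": 1},{"x": 0,"y": 0,"z": 0,"yaw": 0,"fingers": 1},{"x": 0,"y": 0,"z": 0,"yaw": 0,"fingers": 1}]}}

```text
t: 33.22
tcp_pos: [0.4384, -0.3067, 0.122]
tcp_rot: [1.207, 2.9, 0.0]
wrist_force: [-0.4, 0.7, 0.8]
width: 0.0854
gripper_force: 0.0
```

Run:
```python
from h import *
get_image("wrist");find("tomato")
o=fitc("tomato",.025);move([*o,.013])
```

```text
tomato 0.80 px [318. 201.] circ [ 0.4366 -0.3082] r 0.0255 ell [ 0.4369 -0.308 ] [0.0486 0.0498]
tomato fit [ 0.4369 -0.3081  0.0246] rms 0.00038485722311630533
yang 44.9 yaw -0.002 tilt 0.001 shift mm [  0.4  -2.2 109.2] t 33.38
```

{"name": "drive_tool", "arguments": {"increments": [{"x": 0.3,"y": -2.2,"z": 30,"yaw": 0,"fingers": 1},{"x": 0,"y": 0,"z": 50,"yaw": 0,"fingers": 1},{"x": 0,"y": 0,"z": 29,"yaw": 0,"fingers": 1},{"x": 0,"y": 0,"z": 0,"yaw": 0,"fingers": 1},{"x": 0,"y": 0,"z": 0,"yaw": 0,"fingers": 1},{"x": 0,"y": 0,"z": 0,"yaw": 0,"fingers": -1},{"x": 0,"y": 0,"z": 0,"yaw": 0,"fingers": -1},{"x": 0,"y": 0,"z": 0,"yaw": 0,"fingers": -1},{"x": 0,"y": 0,"z": 0,"yaw": 0,"fingers": -1},{"x": 0,"y": 0,"z": 0,"yaw": 0,"fingers": -1}]}}

```text
t: 34.62
tcp_pos: [0.4374, -0.31, 0.0146]
tcp_rot: [1.208, 2.897, -0.001]
wrist_force: [-0.7, 1.2, 6.5]
width: 0.0473
gripper_force: 60.6
```

Run:
```python
from h import *
move([.482,.030,.12])
```

```text
yang 44.7 yaw -0.005 tilt 0.003 shift mm [ 209.8  271.1 -105.9] t 34.62
```

{"name": "drive_tool", "arguments": {"increments": [{"x": 0,"y": 0,"z": -55,"yaw": 0,"fingers": -1},{"x": 0,"y": 0,"z": -55,"yaw": 0,"fingers": -1},{"x": 35,"y": 45.2,"z": 0,"yaw": 0,"fingers": -1},{"x": 35,"y": 45.2,"z": 0,"yaw": 0,"fingers": -1},{"x": 35,"y": 45.2,"z": 0,"yaw": 0,"fingers": -1},{"x": 35,"y": 45.2,"z": 0,"yaw": 0,"fingers": -1},{"x": 35,"y": 45.2,"z": 0,"yaw": 0,"fingers": -1},{"x": 35,"y": 45.2,"z": 0,"yaw": 0,"fingers": -1},{"x": 0,"y": 0,"z": 0,"yaw": 0,"fingers": -1},{"x": 0,"y": 0,"z": 0,"yaw": 0,"fingers": -1}]}}

```text
t: 35.88
tcp_pos: [0.4809, 0.0309, 0.1229]
tcp_rot: [1.207, 2.9, -0.001]
wrist_force: [0.4, 0.9, -0.7]
width: 0.0474
gripper_force: 62.0
```

{"name": "drive_tool", "arguments": {"increments": [{"x": 0,"y": 0,"z": 0,"yaw": 0,"fingers": -1}]}}

```text
t: 36.0
tcp_pos: [0.4808, 0.0298, 0.1226]
tcp_rot: [1.211, 2.899, -0.0]
wrist_force: [-0.2, 0.2, 0.1]
width: 0.0469
gripper_force: 62.0
```

Run:
```python
from h import *
get_image("wrist");s=get_state();p=s["tcp_pos"];print(p,s["width"])
o=fitc("tomato",.025,z=p[2]+.0034);find("tomato",z=p[2]+.0034)
move([p[0]+.4822-o[0],p[1]+.0305-o[1],.0705])
```

```text
[0.48079134 0.02965643 0.12259947] 0.04750995540098119
tomato fit [0.4787 0.031  0.0248] rms 0.0008021742548532417
tomato 0.72 px [320. 268.] circ [0.4788 0.0312] r 0.0260 ell [0.4788 0.0311] [0.0475 0.0517]
tomato 0.35 px [514.  37.] circ [0.4561 0.1558] r 0.0370 ell [0.4637 0.1484] [0.0359 0.0719]
yang 44.6 yaw -0.007 tilt 0.000 shift mm [-2.8  2.  52.1] t 36.15
```

{"name": "drive_tool", "arguments": {"increments": [{"x": -2.5,"y": 1.8,"z": 20,"yaw": 0,"fingers": -1},{"x": 0,"y": 0,"z": 25,"yaw": 0,"fingers": -1},{"x": 0,"y": 0,"z": 7,"yaw": 0,"fingers": -1},{"x": 0,"y": 0,"z": 0,"yaw": 0,"fingers": -1},{"x": 0,"y": 0,"z": 2,"yaw": 0,"fingers": -1},{"x": 0,"y": 0,"z": 0,"yaw": 0,"fingers": -1}]}}

```text
t: 36.9
tcp_pos: [0.4846, 0.0304, 0.0693]
tcp_rot: [1.208, 2.899, 0.001]
wrist_force: [-0.5, 0.1, 0.3]
width: 0.0473
gripper_force: 62.0
```

{"name": "drive_tool", "arguments": {"increments": [{"x": 0,"y": 0,"z": 2,"yaw": 0,"fingers": -1},{"x": 0,"y": 0,"z": 1,"yaw": 0,"fingers": -1},{"x": 0,"y": 0,"z": 0,"yaw": 0,"fingers": -1}]}}

```text
t: 37.28
tcp_pos: [0.4844, 0.0306, 0.0666]
tcp_rot: [1.208, 2.899, 0.001]
wrist_force: [-1.9, -0.5, 5.7]
width: 0.0474
gripper_force: 62.8
```

{"name": "drive_tool", "arguments": {"increments": [{"x": 0,"y": 0,"z": 0,"yaw": 0,"fingers": 0.5},{"x": 0,"y": 0,"z": 0,"yaw": 0,"fingers": 1},{"x": 0,"y": 0,"z": 0,"yaw": 0,"fingers": 1},{"x": 0,"y": 0,"z": 0,"yaw": 0,"fingers": 1},{"x": 0,"y": 0,"z": -20,"yaw": 0,"fingers": 1},{"x": 0,"y": 0,"z": -50,"yaw": 0,"fingers": 1},{"x": 0,"y": 0,"z": -30,"yaw": 0,"fingers": 1},{"x": 0,"y": 0,"z": 0,"yaw": 0,"fingers": 1},{"x": 0,"y": 0,"z": 0,"yaw": 0,"fingers": 1},{"x": 0,"y": 0,"z": 0,"yaw": 0,"fingers": 1}]}}

```text
t: 38.52
tcp_pos: [0.4826, 0.0304, 0.1638]
tcp_rot: [-1.207, -2.897, 0.002]
wrist_force: [-0.4, -0.3, 0.1]
width: 0.0853
gripper_force: 0.0
```

Run:
```python
from h import *
cv2.imwrite("pics/w6.png",get_image("wrist"));s=get_state();p=s["tcp_pos"];print(p,s["width"])
fitc("tomato",.025,z=.07);fitc("plate",.09)
move([.438,-.216,.13])
```

```text
[0.48266422 0.0304422  0.16383847] 0.08531738177099092
tomato fit [0.4833 0.0316 0.0247] rms 0.0004260153441442151
plate fit [0.4817 0.0282 0.0885] rms 0.0003851366464361009
yang 44.7 yaw -0.004 tilt 0.002 shift mm [-143.3 -205.5   34.4] t 38.67
```

View pics/w6.png

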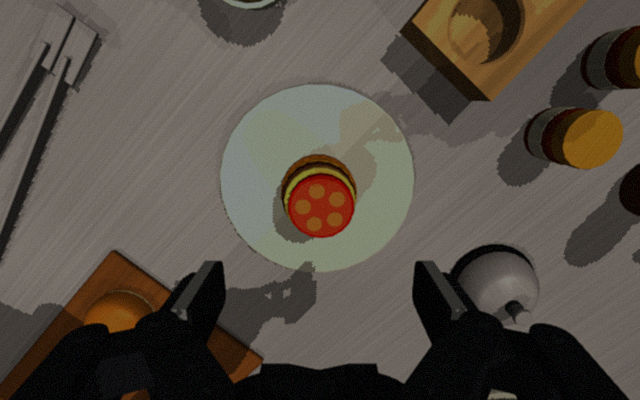

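The tomato (320,205) is centred on the cheese, patty and rosti. Now the crown.

{"name": "drive_tool", "arguments": {"increments": [{"x": -28.7,"y": -41.1,"z": 0,"yaw": 0,"fingers": 1},{"x": -28.7,"y": -41.1,"z": 0,"yaw": 0,"fingers": 1},{"x": -28.7,"y": -41.1,"z": 0,"yaw": 0,"fingers": 1},{"x": -28.7,"y": -41.1,"z": 15,"yaw": 0,"fingers": 1},{"x": -28.7,"y": -41.1,"z": 20,"yaw": 0,"fingers": 1},{"x": 0,"y": 0,"z": 0,"yaw": 0,"fingers": 1},{"x": 0,"y": 0,"z": 0,"yaw": 0,"fingers": 1},{"x": 0,"y": 0,"z": 0,"yaw": 0,"fingers": 1}]}}

```text
t: 39.67
tcp_pos: [0.4395, -0.2152, 0.1309]
tcp_rot: [1.206, 2.9, 0.0]
wrist_force: [-0.7, -0.4, 1.3]
width: 0.0852
gripper_force: 0.0
```

Run:
```python
from h import *
get_image("wrist");find("crown")
o=fitc("crown",.033);move([*o,.013])
```

```text
crown 0.62 px [316. 198.] circ [ 0.4372 -0.2157] r 0.0342 ell [ 0.4379 -0.2154] [0.0642 0.0671]
crown fit [ 0.4379 -0.2155  0.0328] rms 0.000692601701228048
yang 44.8 yaw -0.003 tilt 0.001 shift mm [  1.2  -1.4 118.1] t 39.83
```

{"name": "drive_tool", "arguments": {"increments": [{"x": 0.6,"y": -1.4,"z": 30,"yaw": 0,"fingers": 1},{"x": 0,"y": 0,"z": 55,"yaw": 0,"fingers": 1},{"x": 0,"y": 0,"z": 33,"yaw": 0,"fingers": 1},{"x": 0,"y": 0,"z": 0,"yaw": 0,"fingers": 1},{"x": 0,"y": 0,"z": 0,"yaw": 0,"fingers": 1},{"x": 0,"y": 0,"z": 0,"yaw": 0,"fingers": -1},{"x": 0,"y": 0,"z": 0,"yaw": 0,"fingers": -1},{"x": 0,"y": 0,"z": 0,"yaw": 0,"fingers": -1},{"x": 0,"y": 0,"z": 0,"yaw": 0,"fingers": -1}]}}

```text
t: 40.95
tcp_pos: [0.4397, -0.2177, 0.0152]
tcp_rot: [1.207, 2.895, -0.0]
wrist_force: [-0.7, 0.9, 7.1]
width: 0.0636
gripper_force: 64.6
```

Run:
```python
from h import *
move([.4825,.030,.13])
```

```text
yang 44.7 yaw -0.005 tilt 0.005 shift mm [ 145.3  204.9 -115.1] t 40.95
```

{"name": "drive_tool", "arguments": {"increments": [{"x": 0,"y": 0,"z": -60,"yaw": 0,"fingers": -1},{"x": 0,"y": 0,"z": -60,"yaw": 0,"fingers": -1},{"x": 29,"y": 41,"z": 0,"yaw": 0,"fingers": -1},{"x": 29,"y": 41,"z": 0,"yaw": 0,"fingers": -1},{"x": 29,"y": 41,"z": 0,"yaw": 0,"fingers": -1},{"x": 29,"y": 41,"z": 0,"yaw": 0,"fingers": -1},{"x": 29,"y": 41,"z": 0,"yaw": 0,"fingers": -1},{"x": 0,"y": 0,"z": 0,"yaw": 0,"fingers": -1},{"x": 0,"y": 0,"z": 0,"yaw": 0,"fingers": -1},{"x": 0,"y": 0,"z": 0,"yaw": 0,"fingers": -1}]}}

```text
t: 42.2
tcp_pos: [0.4811, 0.0295, 0.1329]
tcp_rot: [1.21, 2.898, -0.0]
wrist_force: [-0.1, 0.5, -0.3]
width: 0.0633
gripper_force: 66.4
```

Run:
```python
from h import *
get_image("wrist");s=get_state();p=s["tcp_pos"];print(p,s["width"])
o=fitc("crown",.033,z=p[2]+.0068);find("crown",z=p[2]+.0068)
move([p[0]+.4825-o[0],p[1]+.0305-o[1],.0810]);move([.4825,.0303,.0810])
```

```text
[0.4810413  0.02942737 0.13277559] 0.06362673695343532
crown fit [0.4791 0.0307 0.0342] rms 0.001368145581575044
crown 0.78 px [316. 270.] circ [0.4788 0.0311] r 0.0364 ell [0.4791 0.0308] [0.0646 0.072 ]
yang 44.6 yaw -0.006 tilt 0.000 shift mm [-2.6  2.2 51.6] t 42.35
yang 44.6 yaw -0.006 tilt 0.000 shift mm [-0.5  1.6 51.6] t 42.35
```

{"name": "drive_tool", "arguments": {"increments": [{"x": -1.6,"y": 1.5,"z": 20,"yaw": 0,"fingers": -1},{"x": 0,"y": 0,"z": 25,"yaw": 0,"fingers": -1},{"x": 0,"y": 0,"z": 8,"yaw": 0,"fingers": -1},{"x": 0,"y": 0,"z": 0,"yaw": 0,"fingers": -1},{"x": 0,"y": 0,"z": 0,"yaw": 0,"fingers": -1}]}}

```text
t: 42.98
tcp_pos: [0.4841, 0.0304, 0.0805]
tcp_rot: [1.209, 2.898, 0.001]
wrist_force: [-0.2, -0.1, -0.5]
width: 0.0636
gripper_force: 66.4
```

{"name": "drive_tool", "arguments": {"increments": [{"x": 0,"y": 0,"z": 1.5,"yaw": 0,"fingers": -1},{"x": 0,"y": 0,"z": 1.2,"yaw": 0,"fingers": -1},{"x": 0,"y": 0,"z": 0,"yaw": 0,"fingers": -1}]}}

```text
t: 43.35
tcp_pos: [0.4837, 0.0306, 0.0773]
tcp_rot: [1.208, 2.899, 0.001]
wrist_force: [0.3, 0.2, 1.4]
width: 0.0633
gripper_force: 66.7
```

{"name": "drive_tool", "arguments": {"increments": [{"x": 0,"y": 0,"z": 0.3,"yaw": 0,"fingers": 0.8},{"x": 0,"y": 0,"z": 0,"yaw": 0,"fingers": 1},{"x": 0,"y": 0,"z": 0,"yaw": 0,"fingers": 1},{"x": 0,"y": 0,"z": 0,"yaw": 0,"fingers": 1},{"x": 0,"y": 0,"z": -25,"yaw": 0,"fingers": 1},{"x": 0,"y": 0,"z": -60,"yaw": 0,"fingers": 1},{"x": 0,"y": 0,"z": -60,"yaw": 0,"fingers": 1},{"x": 0,"y": 0,"z": -20,"yaw": 0,"fingers": 1},{"x": 0,"y": 0,"z": 0,"yaw": 0,"fingers": 1},{"x": 0,"y": 0,"z": 0,"yaw": 0,"fingers": 1}]}}

```text
t: 44.6
tcp_pos: [0.4823, 0.0305, 0.2399]
tcp_rot: [-1.208, -2.898, 0.002]
wrist_force: [-0.4, -0.0, -0.5]
width: 0.085
gripper_force: 0.0
```

Run:
```python
from h import *
get_image("wrist");s=get_state();p=s["tcp_pos"];print(p,s["width"])
fitc("crown",.033,z=.084);fitc("plate",.09)
find("jar1")
move([.54,.27,.32])
```

```text
[0.48198748 0.03052891 0.23940998] 0.085178685818903
crown fit [0.4801 0.0325 0.0324] rms 0.000555181097375283
plate fit [0.4804 0.0286 0.0877] rms 0.0006068114054821725
jar1 0.95 px [517. 126.] circ [0.5855 0.1996] r 0.0343 ell [0.585  0.2007] [0.0432 0.0689]
jar1 0.71 px [566.  63.] circ [0.5675 0.2653] r 0.0365 ell [0.5697 0.2646] [0.0448 0.0752]
jar1 0.63 px [601. 176.] circ [0.6948 0.228 ] r 0.0525 ell [0.687  0.2347] [0.0502 0.1014]
yang 44.7 yaw -0.004 tilt 0.003 shift mm [129.6 209.4 -80.5] t 44.8
```

{"name": "drive_tool", "arguments": {"increments": [{"x": 26,"y": 42,"z": -16,"yaw": 0,"fingers": 1},{"x": 26,"y": 42,"z": -16,"yaw": 0,"fingers": 1},{"x": 26,"y": 42,"z": -16,"yaw": 0,"fingers": 1},{"x": 26,"y": 42,"z": -16,"yaw": 0,"fingers": 1},{"x": 26,"y": 42,"z": -16,"yaw": 0,"fingers": 1},{"x": 0,"y": 0,"z": 0,"yaw": 0,"fingers": 1},{"x": 0,"y": 0,"z": 0,"yaw": 0,"fingers": 1},{"x": 0,"y": 0,"z": 0,"yaw": 0,"fingers": 1}]}}

```text
t: 45.8
tcp_pos: [0.5404, 0.2693, 0.3204]
tcp_rot: [-1.21, -2.898, 0.003]
wrist_force: [-0.3, 0.5, 1.0]
width: 0.0854
gripper_force: 0.0
```

Run:
```python
from h import *
im=get_image("wrist");cv2.imwrite("pics/w7.png",im);s=get_state();p=s["tcp_pos"];print(p)
find("jar1");find("caddy",z=.04);find("pepper",z=0);find("pocket1",z=.04)
print(camera_model("wrist")["R"])
r=silhouettes("caddy","wrist")[0]["region"]
c=max(cv2.findContours(r.astype(np.uint8),0,1)[0],key=len)
P=np.array([ray("wrist",q[0],.04)[:2] for q in c],np.float32);print(cv2.boxPoints(cv2.minAreaRect(P)),cv2.minAreaRect(P))
```

```text
[0.54049233 0.26928596 0.32069601]
jar1 0.77 px [342. 175.] circ [0.5759 0.2788] r 0.0271 ell [0.5755 0.2784] [0.0444 0.0536]
jar1 0.61 px [318. 217.] circ [0.5899 0.2135] r 0.0293 ell [0.5902 0.2133] [0.0438 0.0593]
jar1 0.59 px [408.  93.] circ [0.5582 0.4006] r 0.0268 ell [0.5578 0.4013] [0.0438 0.0534]
caddy 0.97 px [297.  96.] circ [0.4697 0.2963] r 0.1306 ell [0.4702 0.2962] [0.094  0.3185]
caddy 0.32 px [176. 236.] circ [0.4819 0.0374] r 0.0272 ell [0.4861 0.0134] [0.0651 0.0852]
pepper 0.59 px [392. 259.] circ [0.7469 0.2302] r 0.0695 ell [0.7407 0.2327] [0.0561 0.1433]
pocket1 0.67 px [299.  96.] circ [0.4684 0.2972] r 0.1316 ell [0.4705 0.2968] [0.0941 0.3196]
[[ 7.10818519e-01  7.03375445e-01 -1.29902729e-04]
 [ 6.69618447e-01 -6.76647757e-01  3.06200830e-01]
 [ 2.15286247e-01 -2.17740206e-01 -9.51966929e-01]]
[[0.41653928 0.41818613]
 [0.4381149  0.168598  ]
 [0.52473545 0.17608589]
 [0.5031599  0.42567402]] ((0.47063738107681274, 0.29713600873947144), (0.0869436115026474, 0.25051891803741455), 4.940649032592773)
```

View pics/w7.png

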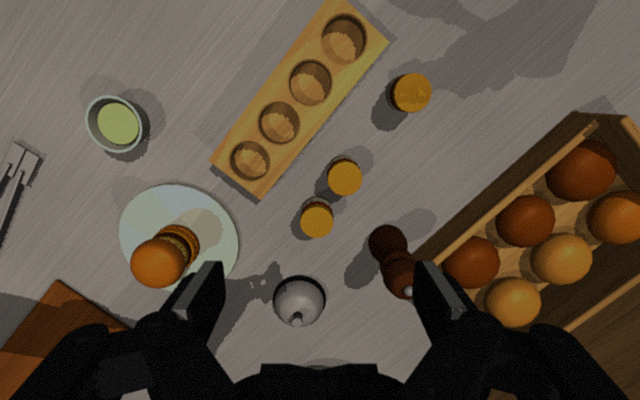

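The caddy pockets are at (250,159), (279,122), (310,82) and (344,38). Jar lids are at (411,92), (345,177) and (317,219). The pepper mill leans in perspective from (388,238) to (405,285). The stack is on the plate with its crown at (158,262).

Run:
```python
from h import *
for n,z,ps in(("pocket",.04,((250,159),(279,122),(310,82),(344,38))),("lid",.052,((411,92),(345,177),(317,219))),("pep",0,((388,236),)),("peptop",.141,((405,290),))):
    for q in ps: print(n,np.round(ray("wrist",q,z)[:2],4))
im=cv2.imread("pics/w7.png");h=cv2.cvtColor(im,cv2.COLOR_BGR2HSV)
for q in((411,92),(345,177),(317,219)):
    print(h[q[1],q[0]],end=" ")
    c=h[q[1],q[0]].astype(int);m=(np.abs(h.astype(int)-c)<[6,60,45]).all(2).astype(np.uint8)
    n,l,st,ce=cv2.connectedComponentsWithStats(cv2.morphologyEx(m,cv2.MORPH_OPEN,np.ones((3,3))));k=l[q[1],q[0]]
    cc=max(cv2.findContours((l==k).astype(np.uint8),0,1)[0],key=len);P=np.array([ray("wrist",x[0],.052)[:2] for x in cc],np.float32)
    print(st[k],ce[k],cv2.minEnclosingCircle(P))
```

```text
pocket [0.4774 0.2079]
pocket [0.4725 0.2685]
pocket [0.4672 0.3293]
pocket [0.4618 0.3912]
lid [0.5601 0.4049]
lid [0.5789 0.279 ]
lid [0.5938 0.2131]
pep [0.7042 0.2551]
peptop [0.6994 0.2465]
[ 18 214 136] [ 395   73   36   39 1133] [412.309797    92.11473963] ((0.561600923538208, 0.4055851101875305), 0.022147957235574722)
[ 20 206 150] [328 162  34  33 902] [344.62638581 178.1962306 ] ((0.579704761505127, 0.27726730704307556), 0.022328181192278862)
[ 19 233 141] [300 207  33  31 786] [316.14503817 221.74681934] ((0.5962229371070862, 0.20923320949077606), 0.022091826424002647)
```

{"name": "drive_tool", "arguments": {"increments": [{"x": -41,"y": -1.5,"z": 0,"yaw": 0,"fingers": 1},{"x": -40.5,"y": -1.5,"z": 20,"yaw": 0,"fingers": 1},{"x": 0,"y": 0,"z": 60,"yaw": 0,"fingers": 1},{"x": 0,"y": 0,"z": 60,"yaw": 0,"fingers": 1},{"x": 0,"y": 0,"z": 40,"yaw": 0,"fingers": 1},{"x": 0,"y": 0,"z": 0,"yaw": 0,"fingers": 1},{"x": 0,"y": 0,"z": 0,"yaw": 0,"fingers": 1},{"x": 0,"y": 0,"z": 0,"yaw": 0,"fingers": 1}]}}

```text
t: 47.1
tcp_pos: [0.5983, 0.2114, 0.145]
tcp_rot: [1.207, 2.896, 0.005]
wrist_force: [-0.1, 0.6, -0.0]
width: 0.0852
gripper_force: 0.0
```

```bash
cat >> h.py <<'E'
def lid(im,X,z=.052):
    q=np.round(proj("wrist",[X[0],X[1],z])).astype(int);h=cv2.cvtColor(im,cv2.COLOR_BGR2HSV)
    c=np.median(h[q[1]-3:q[1]+4,q[0]-3:q[0]+4].reshape(-1,3),0);m=(np.abs(h.astype(int)-c)<[6,70,50]).all(2).astype(np.uint8)
    n,l,st,ce=cv2.connectedComponentsWithStats(cv2.morphologyEx(m,cv2.MORPH_OPEN,np.ones((5,5))));k=l[q[1],q[0]]
    cc=max(cv2.findContours((l==k).astype(np.uint8),0,1)[0],key=len);P=np.array([ray("wrist",x[0],z)[:2] for x in cc],np.float32)
    o,r=cv2.minEnclosingCircle(P);print("lid px",ce[k],"pos",np.round(o,4),"r",round(r,4));return o
E
python3 - <<'E'
from h import *
im=get_image("wrist");s=get_state();print(s["tcp_pos"]);o=lid(im,[.596,.2095]);move([*o,.036])
E
```

```text
[0.59811624 0.211342   0.14477101]
lid px [312.22345302 205.57906799] pos [0.5946 0.2082] r 0.0222
yang 44.8 yaw -0.004 tilt 0.005 shift mm [  0.5  -5.2 108.7] t 47.15
```

{"name": "drive_tool", "arguments": {"increments": [{"x": 0.3,"y": -4.8,"z": 30,"yaw": 0,"fingers": 1},{"x": 0,"y": 0,"z": 50,"yaw": 0,"fingers": 1},{"x": 0,"y": 0,"z": 29,"yaw": 0,"fingers": 1},{"x": 0,"y": 0,"z": 0,"yaw": 0,"fingers": 1},{"x": 0,"y": 0,"z": 0,"yaw": 0,"fingers": 1},{"x": 0,"y": 0,"z": 0,"yaw": 0,"fingers": -1},{"x": 0,"y": 0,"z": 0,"yaw": 0,"fingers": -1},{"x": 0,"y": 0,"z": 0,"yaw": 0,"fingers": -1},{"x": 0,"y": 0,"z": 0,"yaw": 0,"fingers": -1},{"x": 0,"y": 0,"z": 0,"yaw": 0,"fingers": -1}]}}

```text
t: 48.4
tcp_pos: [0.5941, 0.208, 0.0345]
tcp_rot: [1.208, 2.897, 0.003]
wrist_force: [-0.5, 1.3, 6.5]
width: 0.0443
gripper_force: 61.9
```

Run:
```python
from h import *
print(get_state()["tcp_pos"]);move([.478,.206,.16])
```

```text
[0.59405877 0.20800619 0.03449368]
yang 44.7 yaw -0.004 tilt 0.003 shift mm [  80.1  -83.5 -125.9] t 48.4
```

{"name": "drive_tool", "arguments": {"increments": [{"x": 0,"y": 0,"z": -60,"yaw": 0,"fingers": -1},{"x": 0,"y": 0,"z": -55,"yaw": 0,"fingers": -1},{"x": 27,"y": -28,"z": 0,"yaw": 0,"fingers": -1},{"x": 27,"y": -28,"z": 0,"yaw": 0,"fingers": -1},{"x": 26,"y": -28,"z": 0,"yaw": 0,"fingers": -1},{"x": 0,"y": 0,"z": 0,"yaw": 0,"fingers": -1},{"x": 0,"y": 0,"z": 0,"yaw": 0,"fingers": -1},{"x": 0,"y": 0,"z": 0,"yaw": 0,"fingers": -1}]}}

```text
t: 49.4
tcp_pos: [0.4777, 0.2054, 0.1479]
tcp_rot: [1.209, 2.899, 0.001]
wrist_force: [-0.4, 0.0, -0.4]
width: 0.0441
gripper_force: 61.6
```

Run:
```python
from h import *
im=get_image("wrist");cv2.imwrite("pics/w8.png",im);s=get_state();p=s["tcp_pos"];print(p)
o=lid(im,p[:2],p[2]+.0175)
r=silhouettes("caddy","wrist")[0]["region"]
c=max(cv2.findContours(r.astype(np.uint8),0,1)[0],key=len)
print(c[:,0].min(0),c[:,0].max(0))
for a in((.478,.206),(.473,.267),(.4675,.3287),(.462,.3905)): print(proj("wrist",[*a,.04]))
```

```text
[0.47767862 0.20533639 0.14780198]
lid px [316.21804079 290.7480609 ] pos [0.4774 0.2047] r 0.0221
[251   0] [576 231]
[320.14704235 200.44915088]
[373.63719208 139.97254574]
[434.25849288  70.49287441]
[503.40637582  -8.73893851]
```

View pics/w8.png

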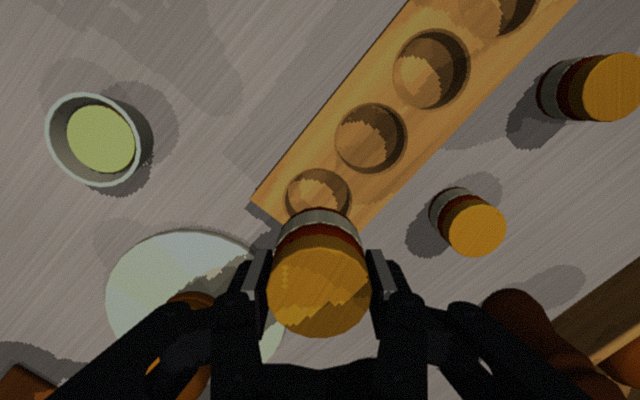

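Pocket 1's rim centre is at about (318,201), pocket 2's at (370.5,138.5) and pocket 3's at (431,69). The held jar is upright at (320,290).

Run:
```python
from h import *
P=np.array([ray("wrist",q,.04)[:2] for q in((318,201.5),(370.5,138.5),(431,69))]);print(P,np.linalg.norm(np.diff(P,axis=0),axis=1))
# refine: edge points of circle rims by radial max gradient
im=cv2.imread("pics/w8.png");g=cv2.GaussianBlur(im,(3,3),0).astype(float).sum(2)
for o in P:
    pts=[]
    for t in np.linspace(0,2*np.pi,72,endpoint=False):
        rs=np.arange(.021,.031,.0004);v=[]
        for r in rs:
            q=np.round(proj("wrist",[o[0]+r*np.cos(t),o[1]+r*np.sin(t),.04])).astype(int);v.append(g[q[1],q[0]] if 0<=q[1]<230 else np.nan)
        d=np.gradient(np.array(v));
        if np.isfinite(d).all() and d.max()>15: r=rs[np.argmax(d)];pts.append([o[0]+r*np.cos(t),o[1]+r*np.sin(t)])
    pts=np.array(pts);f=least_squares(lambda a:np.hypot(*(pts-a[:2]).T)-a[2],[*o,.0255],loss="soft_l1",f_scale=.0007);print(np.round(f.x,4),len(pts))
move(np.r_[P[0],.07])
```

```text
[[0.4774153  0.20420502]
 [0.47056207 0.26609785]
 [0.46514751 0.32772218]] [0.06227109 0.06186174]
[0.4762 0.2047 0.0257] 52Traceback (most recent call last):
  File "<stdin>", line 10, in <module>
  File "h.py", line 8, in proj
    m=camera_model(cam);K,R,t=map(np.array,(m["K"],m["R"],m["t"]))
ValueError: time passes only in moves, steps and waits
```

{"name": "drive_tool", "arguments": {"increments": [{"x": 0.3,"y": -0.9,"z": 40,"yaw": 0,"fingers": -1},{"x": 0,"y": 0,"z": 29,"yaw": 0,"fingers": -1},{"x": 0,"y": 0,"z": 0,"yaw": 0,"fingers": -1},{"x": 0,"y": 0,"z": 0,"yaw": 0,"fingers": -1},{"x": 0,"y": 0,"z": 0,"yaw": 0,"fingers": -1}]}}

```text
t: 50.12
tcp_pos: [0.4769, 0.2052, 0.0801]
tcp_rot: [1.208, 2.898, 0.002]
wrist_force: [0.7, 0.0, -0.5]
width: 0.0441
gripper_force: 62.4
```

Run:
```python
from h import *
move([.4768,.2050,.050])
```

```text
yang 44.7 yaw -0.005 tilt 0.002 shift mm [-0.  -0.2 30.1] t 50.12
```

{"name": "drive_tool", "arguments": {"increments": [{"x": 0,"y": 0,"z": 4,"yaw": 0,"fingers": -1},{"x": 0,"y": 0,"z": 4,"yaw": 0,"fingers": -1},{"x": 0,"y": 0,"z": 4,"yaw": 0,"fingers": -1},{"x": 0,"y": 0,"z": 0,"yaw": 0,"fingers": -1},{"x": 0,"y": 0,"z": 0,"yaw": 0,"fingers": -1}]}}

```text
t: 50.75
tcp_pos: [0.4756, 0.2048, 0.0665]
tcp_rot: [-1.208, -2.9, 0.0]
wrist_force: [0.0, -0.3, -1.5]
width: 0.0447
gripper_force: 62.4
```

{"name": "drive_tool", "arguments": {"increments": [{"x": 0,"y": 0,"z": 5,"yaw": 0,"fingers": -1},{"x": 0,"y": 0,"z": 5,"yaw": 0,"fingers": -1},{"x": 0,"y": 0,"z": 5,"yaw": 0,"fingers": -1},{"x": 0,"y": 0,"z": 0,"yaw": 0,"fingers": -1},{"x": 0,"y": 0,"z": 0,"yaw": 0,"fingers": -1}]}}

```text
t: 51.38
tcp_pos: [0.4757, 0.2048, 0.0515]
tcp_rot: [-1.209, -2.9, 0.0]
wrist_force: [0.3, -0.2, -0.7]
width: 0.0443
gripper_force: 62.4
```

{"name": "drive_tool", "arguments": {"increments": [{"x": 0,"y": 0,"z": 2.5,"yaw": 0,"fingers": -1},{"x": 0,"y": 0,"z": 0,"yaw": 0,"fingers": 0.4},{"x": 0,"y": 0,"z": 0,"yaw": 0,"fingers": 1},{"x": 0,"y": 0,"z": 0,"yaw": 0,"fingers": 1},{"x": 0,"y": 0,"z": 0,"yaw": 0,"fingers": 1},{"x": 0,"y": 0,"z": -40,"yaw": 0,"fingers": 1},{"x": 0,"y": 0,"z": -60,"yaw": 0,"fingers": 1},{"x": 0,"y": 0,"z": 0,"yaw": 0,"fingers": 1},{"x": 0,"y": 0,"z": 0,"yaw": 0,"fingers": 1},{"x": 0,"y": 0,"z": 0,"yaw": 0,"fingers": 1}]}}

```text
t: 52.62
tcp_pos: [0.4744, 0.2043, 0.1473]
tcp_rot: [-1.208, -2.898, 0.003]
wrist_force: [0.1, 0.1, 0.1]
width: 0.0855
gripper_force: 0.0
```

Run:
```python
from h import *
im=get_image("wrist");s=get_state();p=s["tcp_pos"];print(p,s["width"])
lid(im,[.4765,.2045],.066);lid(im,[.58,.278],.052);find("jar1")
move([.5797,.278,.15])
```

```text
[0.47439296 0.20429722 0.14722262] 0.08504497147624727
lid px [346.47810219 204.27852478] pos [0.4835 0.2314] r 0.0509
lid px [482.06680761 233.04059197] pos [0.5782 0.276 ] r 0.0221
jar1 0.71 px [594.  92.] circ [0.5508 0.3872] r 0.0358 ell [0.5483 0.3914] [0.0448 0.0717]
jar1 0.70 px [472. 223.] circ [0.5667 0.2753] r 0.0344 ell [0.5674 0.2748] [0.0444 0.0704]
yang 44.7 yaw -0.004 tilt 0.003 shift mm [-21.7 126.6  -3.1] t 52.73
```

{"name": "drive_tool", "arguments": {"increments": [{"x": -7.2,"y": 42,"z": 0,"yaw": 0,"fingers": 1},{"x": -7.2,"y": 42,"z": 0,"yaw": 0,"fingers": 1},{"x": -7.2,"y": 42,"z": 0,"yaw": 0,"fingers": 1},{"x": 0,"y": 0,"z": 0,"yaw": 0,"fingers": 1},{"x": 0,"y": 0,"z": 0,"yaw": 0,"fingers": 1},{"x": 0,"y": 0,"z": 0,"yaw": 0,"fingers": 1}]}}

```text
t: 53.48
tcp_pos: [0.5792, 0.2774, 0.1484]
tcp_rot: [-1.208, -2.899, 0.002]
wrist_force: [0.6, -0.0, -0.1]
width: 0.0856
gripper_force: 0.0
```

Run:
```python
from h import *
im=get_image("wrist");s=get_state();p=s["tcp_pos"];print(p,s["width"])
o=lid(im,[.579,.277],.052);find("jar1");move([*o,.036])
```

```text
[0.57937656 0.27746102 0.14872723] 0.08528311077299608
lid px [317.90326386 205.28430987] pos [0.5792 0.2763] r 0.0223
jar1 0.77 px [430.  60.] circ [0.5586 0.3998] r 0.0274 ell [0.5589 0.4005] [0.0435 0.0544]
jar1 0.68 px [147. 175.] circ [0.4782 0.2032] r 0.0320 ell [0.4768 0.2035] [0.0475 0.0651]
jar1 0.66 px [319. 199.] circ [0.5761 0.2801] r 0.0275 ell [0.5763 0.2795] [0.0438 0.0545]
yang 44.7 yaw -0.005 tilt 0.001 shift mm [ -0.7  -1.1 113. ] t 53.58
```

{"name": "drive_tool", "arguments": {"increments": [{"x": -0.5,"y": -1,"z": 30,"yaw": 0,"fingers": 1},{"x": 0,"y": 0,"z": 50,"yaw": 0,"fingers": 1},{"x": 0,"y": 0,"z": 33,"yaw": 0,"fingers": 1},{"x": 0,"y": 0,"z": 0,"yaw": 0,"fingers": 1},{"x": 0,"y": 0,"z": 0,"yaw": 0,"fingers": 1},{"x": 0,"y": 0,"z": 0,"yaw": 0,"fingers": -1},{"x": 0,"y": 0,"z": 0,"yaw": 0,"fingers": -1},{"x": 0,"y": 0,"z": 0,"yaw": 0,"fingers": -1},{"x": 0,"y": 0,"z": 0,"yaw": 0,"fingers": -1},{"x": 0,"y": 0,"z": 0,"yaw": 0,"fingers": -1}]}}

```text
t: 54.82
tcp_pos: [0.5815, 0.2777, 0.0381]
tcp_rot: [1.208, 2.898, 0.004]
wrist_force: [0.3, -0.1, 6.6]
width: 0.0439
gripper_force: 62.0
```

Run:
```python
from h import *
print(get_state()["tcp_pos"]);move([.4708,.2664,.16])
```

```text
[0.58148034 0.27771577 0.03805568]
yang 44.7 yaw -0.004 tilt 0.003 shift mm [  69.7  -86.2 -122.3] t 54.83
```

{"name": "drive_tool", "arguments": {"increments": [{"x": 0,"y": 0,"z": -60,"yaw": 0,"fingers": -1},{"x": 0,"y": 0,"z": -57,"yaw": 0,"fingers": -1},{"x": 23.3,"y": -28.7,"z": 0,"yaw": 0,"fingers": -1},{"x": 23.3,"y": -28.7,"z": 0,"yaw": 0,"fingers": -1},{"x": 23.1,"y": -28.6,"z": 0,"yaw": 0,"fingers": -1},{"x": 0,"y": 0,"z": 0,"yaw": 0,"fingers": -1},{"x": 0,"y": 0,"z": 0,"yaw": 0,"fingers": -1},{"x": 0,"y": 0,"z": 0,"yaw": 0,"fingers": -1}]}}

```text
t: 55.82
tcp_pos: [0.471, 0.2663, 0.1534]
tcp_rot: [1.209, 2.899, 0.001]
wrist_force: [0.1, -0.4, -1.0]
width: 0.0441
gripper_force: 61.7
```

Run:
```python
from h import *
im=get_image("wrist");s=get_state();p=s["tcp_pos"];print(p)
o=lid(im,p[:2],p[2]+.014);print(np.array(o)-p[:2])
move([.4710,.2664,.082])
```

```text
[0.47092347 0.26623153 0.15323696]
lid px [316.39115096 283.25238865] pos [0.4697 0.2665] r 0.0222
[-0.0012434   0.00028134]
yang 44.7 yaw -0.005 tilt 0.001 shift mm [ 0.1  0.1 71.2] t 55.88
```

{"name": "drive_tool", "arguments": {"increments": [{"x": -0.4,"y": 0.4,"z": 40,"yaw": 0,"fingers": -1},{"x": 0,"y": 0,"z": 27,"yaw": 0,"fingers": -1},{"x": 0,"y": 0,"z": 0,"yaw": 0,"fingers": -1},{"x": 0,"y": 0,"z": 0,"yaw": 0,"fingers": -1},{"x": 0,"y": 0,"z": 4,"yaw": 0,"fingers": -1},{"x": 0,"y": 0,"z": 4,"yaw": 0,"fingers": -1},{"x": 0,"y": 0,"z": 4,"yaw": 0,"fingers": -1},{"x": 0,"y": 0,"z": 4,"yaw": 0,"fingers": -1},{"x": 0,"y": 0,"z": 0,"yaw": 0,"fingers": -1},{"x": 0,"y": 0,"z": 0,"yaw": 0,"fingers": -1}]}}

```text
t: 57.12
tcp_pos: [0.4704, 0.2661, 0.07]
tcp_rot: [-1.209, -2.9, 0.0]
wrist_force: [-0.0, -0.6, -1.0]
width: 0.0442
gripper_force: 61.7
```

Inside the pocket with no contact. Seat the jar (to about 0.052), release and lift.

{"name": "drive_tool", "arguments": {"increments": [{"x": 0,"y": 0,"z": 6,"yaw": 0,"fingers": -1},{"x": 0,"y": 0,"z": 6,"yaw": 0,"fingers": -1},{"x": 0,"y": 0,"z": 4,"yaw": 0,"fingers": -1},{"x": 0,"y": 0,"z": 0,"yaw": 0,"fingers": -1},{"x": 0,"y": 0,"z": 0,"yaw": 0,"fingers": -1},{"x": 0,"y": 0,"z": 0,"yaw": 0,"fingers": -1}]}}

```text
t: 57.88
tcp_pos: [0.4705, 0.2661, 0.0542]
tcp_rot: [1.209, 2.9, 0.0]
wrist_force: [0.1, -0.3, -1.4]
width: 0.0438
gripper_force: 61.7
```

{"name": "drive_tool", "arguments": {"increments": [{"x": 0,"y": 0,"z": 1,"yaw": 0,"fingers": -1},{"x": 0,"y": 0,"z": 0,"yaw": 0,"fingers": 0.4},{"x": 0,"y": 0,"z": 0,"yaw": 0,"fingers": 1},{"x": 0,"y": 0,"z": 0,"yaw": 0,"fingers": 1},{"x": 0,"y": 0,"z": 0,"yaw": 0,"fingers": 1},{"x": 0,"y": 0,"z": -40,"yaw": 0,"fingers": 1},{"x": 0,"y": 0,"z": -60,"yaw": 0,"fingers": 1},{"x": 0,"y": 0,"z": 0,"yaw": 0,"fingers": 1},{"x": 0,"y": 0,"z": 0,"yaw": 0,"fingers": 1},{"x": 0,"y": 0,"z": 0,"yaw": 0,"fingers": 1}]}}

```text
t: 59.12
tcp_pos: [0.4692, 0.2654, 0.1513]
tcp_rot: [-1.208, -2.898, 0.004]
wrist_force: [-0.6, 0.1, -0.2]
width: 0.0854
gripper_force: 0.0
```

Run:
```python
from h import *
im=get_image("wrist");s=get_state();p=s["tcp_pos"];print(p,s["width"])
find("jar1");find("jar1",z=.066)
move([.5613,.405,.15])
```

```text
[0.46918431 0.265424   0.15115323] 0.08552382584037416
jar1 0.94 px [318. 204.] circ [0.4707 0.2652] r 0.0272 ell [0.4706 0.2652] [0.046  0.0543]
jar1 0.78 px [531. 156.] circ [0.5486 0.3984] r 0.0348 ell [0.5499 0.3983] [0.0437 0.0711]
jar1 0.63 px [270. 259.] circ [0.4775 0.2037] r 0.0309 ell [0.4768 0.2034] [0.0469 0.0625]
jar1 0.94 px [318. 204.] circ [0.4676 0.2686] r 0.0256 ell [0.4675 0.2686] [0.0433 0.0511]
jar1 0.78 px [531. 156.] circ [0.5409 0.394 ] r 0.0328 ell [0.5422 0.3938] [0.0411 0.067 ]
jar1 0.63 px [270. 259.] circ [0.474  0.2107] r 0.0291 ell [0.4733 0.2104] [0.0442 0.0589]
yang 44.7 yaw -0.004 tilt 0.003 shift mm [ 34.4 163.3   1. ] t 59.27
```

{"name": "drive_tool", "arguments": {"increments": [{"x": 11.4,"y": 54.5,"z": 0,"yaw": 0,"fingers": 1},{"x": 11.5,"y": 54.4,"z": 0,"yaw": 0,"fingers": 1},{"x": 11.5,"y": 54.4,"z": 0,"yaw": 0,"fingers": 1},{"x": 0,"y": 0,"z": 0,"yaw": 0,"fingers": 1},{"x": 0,"y": 0,"z": 0,"yaw": 0,"fingers": 1},{"x": 0,"y": 0,"z": 0,"yaw": 0,"fingers": 1}]}}

```text
t: 60.02
tcp_pos: [0.5614, 0.4042, 0.1527]
tcp_rot: [-1.209, -2.899, 0.002]
wrist_force: [-0.6, 0.6, 0.1]
width: 0.0851
gripper_force: 0.0
```

Run:
```python
from h import *
im=get_image("wrist");s=get_state();p=s["tcp_pos"];print(p,s["width"])
o=lid(im,[.561,.405],.052);move([*o,.037])
```

```text
[0.56159527 0.40428413 0.15309677] 0.08563467871134554
lid px [318.68125251 201.28663187] pos [0.5604 0.4046] r 0.0222
yang 44.7 yaw -0.005 tilt 0.001 shift mm [  1.   -0.5 116.1] t 60.08
```

{"name": "drive_tool", "arguments": {"increments": [{"x": 0.7,"y": -0.5,"z": 35,"yaw": 0,"fingers": 1},{"x": 0,"y": 0,"z": 50,"yaw": 0,"fingers": 1},{"x": 0,"y": 0,"z": 31,"yaw": 0,"fingers": 1},{"x": 0,"y": 0,"z": 0,"yaw": 0,"fingers": 1},{"x": 0,"y": 0,"z": 0,"yaw": 0,"fingers": 1},{"x": 0,"y": 0,"z": 0,"yaw": 0,"fingers": -1},{"x": 0,"y": 0,"z": 0,"yaw": 0,"fingers": -1},{"x": 0,"y": 0,"z": 0,"yaw": 0,"fingers": -1},{"x": 0,"y": 0,"z": 0,"yaw": 0,"fingers": -1},{"x": 0,"y": 0,"z": 0,"yaw": 0,"fingers": -1}]}}

```text
t: 61.32
tcp_pos: [0.5627, 0.4065, 0.0391]
tcp_rot: [1.208, 2.898, 0.004]
wrist_force: [-0.3, -0.4, 5.6]
width: 0.0437
gripper_force: 62.0
```

Run:
```python
from h import *
print(get_state()["tcp_pos"]);move([.4604,.390,.16])
```

```text
[0.56265868 0.40648358 0.03913979]
yang 44.8 yaw -0.004 tilt 0.003 shift mm [  60.2  -83.8 -121.2] t 61.33
```

{"name": "drive_tool", "arguments": {"increments": [{"x": 0,"y": 0,"z": -60,"yaw": 0,"fingers": -1},{"x": 0,"y": 0,"z": -57,"yaw": 0,"fingers": -1},{"x": 20.1,"y": -28,"z": 0,"yaw": 0,"fingers": -1},{"x": 20.1,"y": -28,"z": 0,"yaw": 0,"fingers": -1},{"x": 20,"y": -28,"z": 0,"yaw": 0,"fingers": -1},{"x": 0,"y": 0,"z": 0,"yaw": 0,"fingers": -1},{"x": 0,"y": 0,"z": 0,"yaw": 0,"fingers": -1},{"x": 0,"y": 0,"z": 0,"yaw": 0,"fingers": -1}]}}

```text
t: 62.32
tcp_pos: [0.4604, 0.3895, 0.1542]
tcp_rot: [1.209, 2.899, 0.001]
wrist_force: [-0.7, -0.7, -0.4]
width: 0.0441
gripper_force: 61.6
```

Run:
```python
from h import *
im=get_image("wrist");cv2.imwrite("pics/w9.png",im);s=get_state();p=s["tcp_pos"];print(p)
o=lid(im,p[:2],p[2]+.013);print(np.array(o)-p[:2])
print(proj("wrist",[.4603,.3897,.04]))
move([.4603,.3897,.083])
```

```text
[0.46038089 0.38943346 0.1542051 ]
lid px [315.69424568 282.76222421] pos [0.459  0.3889] r 0.023
[-0.00138716 -0.0005482 ]
[319.20069192 197.90178597]
yang 44.7 yaw -0.005 tilt 0.001 shift mm [ 0.3  0.1 71.2] t 62.38
```

View pics/w9.png

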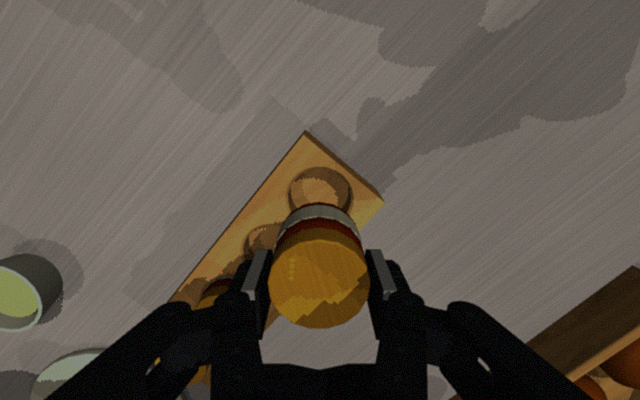

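The rim of pocket 4 spans columns 289 to 351, centred near (320,198), which matches the prediction of (319,198).

{"name": "drive_tool", "arguments": {"increments": [{"x": -0.2,"y": 0.6,"z": 40,"yaw": 0,"fingers": -1},{"x": 0,"y": 0,"z": 27,"yaw": 0,"fingers": -1},{"x": 0,"y": 0,"z": 0,"yaw": 0,"fingers": -1},{"x": 0,"y": 0,"z": 0,"yaw": 0,"fingers": -1},{"x": 0,"y": 0,"z": 4,"yaw": 0,"fingers": -1},{"x": 0,"y": 0,"z": 4,"yaw": 0,"fingers": -1},{"x": 0,"y": 0,"z": 4,"yaw": 0,"fingers": -1},{"x": 0,"y": 0,"z": 4,"yaw": 0,"fingers": -1},{"x": 0,"y": 0,"z": 0,"yaw": 0,"fingers": -1},{"x": 0,"y": 0,"z": 0,"yaw": 0,"fingers": -1}]}}

```text
t: 63.62
tcp_pos: [0.4599, 0.3895, 0.071]
tcp_rot: [-1.209, -2.9, 0.0]
wrist_force: [-0.1, -0.8, -0.6]
width: 0.0442
gripper_force: 61.6
```

Inside the pocket. The seated TCP height is about 0.053.

{"name": "drive_tool", "arguments": {"increments": [{"x": 0,"y": 0,"z": 6,"yaw": 0,"fingers": -1},{"x": 0,"y": 0,"z": 6,"yaw": 0,"fingers": -1},{"x": 0,"y": 0,"z": 4.5,"yaw": 0,"fingers": -1},{"x": 0,"y": 0,"z": 0,"yaw": 0,"fingers": -1},{"x": 0,"y": 0,"z": 0,"yaw": 0,"fingers": -1},{"x": 0,"y": 0,"z": 0,"yaw": 0,"fingers": -1}]}}

```text
t: 64.38
tcp_pos: [0.4601, 0.3896, 0.0548]
tcp_rot: [1.208, 2.9, 0.001]
wrist_force: [-0.6, -0.8, -2.0]
width: 0.044
gripper_force: 61.7
```

{"name": "drive_tool", "arguments": {"increments": [{"x": 0,"y": 0,"z": 0.5,"yaw": 0,"fingers": -1},{"x": 0,"y": 0,"z": 0,"yaw": 0,"fingers": 0.4},{"x": 0,"y": 0,"z": 0,"yaw": 0,"fingers": 1},{"x": 0,"y": 0,"z": 0,"yaw": 0,"fingers": 1},{"x": 0,"y": 0,"z": 0,"yaw": 0,"fingers": 1},{"x": 0,"y": 0,"z": -40,"yaw": 0,"fingers": 1},{"x": 0,"y": 0,"z": -60,"yaw": 0,"fingers": 1},{"x": 0,"y": 0,"z": -60,"yaw": 0,"fingers": 1},{"x": 0,"y": 0,"z": -50,"yaw": 0,"fingers": 1},{"x": 0,"y": 0,"z": 0,"yaw": 0,"fingers": 1}]}}

```text
t: 65.62
tcp_pos: [0.4625, 0.3916, 0.2709]
tcp_rot: [1.206, 2.895, 0.016]
wrist_force: [0.9, -0.3, -1.6]
width: 0.0855
gripper_force: 0.0
```

Run:
```python
from h import *
move([.60,.10,.27])
```

```text
yang 44.8 yaw -0.004 tilt 0.012 shift mm [-303.8 -107.7    0. ] t 65.62
```

{"name": "drive_tool", "arguments": {"increments": [{"x": -50,"y": -18,"z": 0,"yaw": 0,"fingers": -1},{"x": -50,"y": -18,"z": 0,"yaw": 0,"fingers": -1},{"x": -50,"y": -18,"z": 0,"yaw": 0,"fingers": -1},{"x": -50,"y": -18,"z": 0,"yaw": 0,"fingers": -1},{"x": -50,"y": -18,"z": 0,"yaw": 0,"fingers": -1},{"x": -50,"y": -18,"z": 0,"yaw": 0,"fingers": -1},{"x": 0,"y": 0,"z": 0,"yaw": 0,"fingers": -1},{"x": 0,"y": 0,"z": 0,"yaw": 0,"fingers": -1},{"x": 0,"y": 0,"z": 0,"yaw": 0,"fingers": -1}]}}

```text
t: 66.75
tcp_pos: [0.5937, 0.1015, 0.2635]
tcp_rot: [-1.206, -2.9, 0.0]
wrist_force: [-0.2, 0.3, -0.2]
width: 0.0002
gripper_force: 0.0
```

Run:
```python
from h import *
im=get_image("wrist");cv2.imwrite("pics/w10.png",im);s=get_state();p=s["tcp_pos"];print(p)
print([(round(d["confidence"],2),np.round(d["point"]),np.round(ray("wrist",d["point"],.045),4)) for d in look_for("bell_top","wrist")])
find("jar1",z=.06);fitc("crown",.033,z=.084);fitc("plate",.09)
move([.66,.06,.12])
```

```text
[0.59375341 0.10164544 0.26371233]
[(0.41, array([362., 240.]), array([0.6897, 0.0773, 0.045 ]))]
jar1 0.59 px [304.  16.] circ [0.4799 0.2   ] r 0.0242 ell [0.483 0.198] [0.0371 0.0466]
crown fit [0.4829 0.0326 0.0336] rms 0.0008889076124352845Traceback (most recent call last):
  File "<stdin>", line 4, in <module>
  File "h.py", line 27, in fitc
    d=silhouettes(n,cam)[k];z=H[n] if z is None else z
      ~~~~~~~~~~~~~~~~~~^^^
IndexError: list index out of range
```

View pics/w10.png

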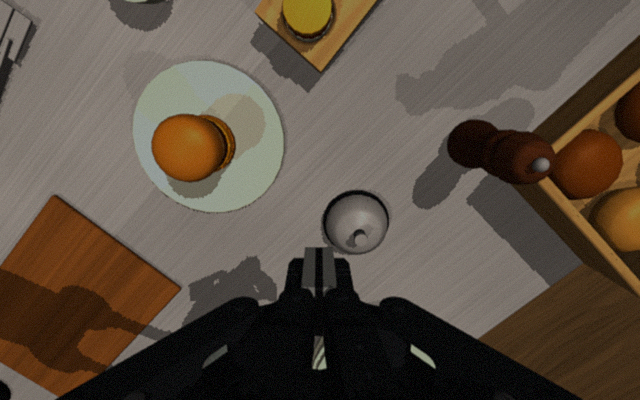

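The stack sits on the plate with its crown at (188,147). One jar is in pocket 1 at (308,13), and the bell plunger is at (360,238). I'll check the scene view before ringing.

Run:
```python
from h import *
print("bell",ray("wrist",(360.5,237.5),.062),ray("wrist",(356,221),.025))
X=ray("wrist",(360.5,237.5),.062);move([X[0],X[1],.11])
im=get_image("scene");a=cv2.resize(im[120:260,300:520],(800,509),interpolation=cv2.INTER_CUBIC);cv2.imwrite("pics/s2.png",a)
for d in silhouettes("bell_top","scene")[:2]: print(d["confidence"],d["point"])
for n,pt in(("crown",(.4825,.0305,.1)),("heel",(.482,.029,.010)),("p1",(.4765,.2045,.066)),("p2",(.471,.2664,.066)),("p4",(.4603,.3897,.066))): print(n,(proj("scene",pt)-[300,120])*800/220)
```

```text
bell [0.67965904 0.08186295 0.062     ] [0.674969   0.08486958 0.025     ]
yang 44.8 yaw -0.003 tilt 0.000 shift mm [-74.   46.9 154.2] t 67.0
crown [179.99155815 179.30131446]
heel [173.14782468 263.97352788]
p1 [405.1118376  194.37895523]
p2 [483.73789748 184.94450037]
p4 [638.01607776 166.66793806]
```

View pics/s2.png

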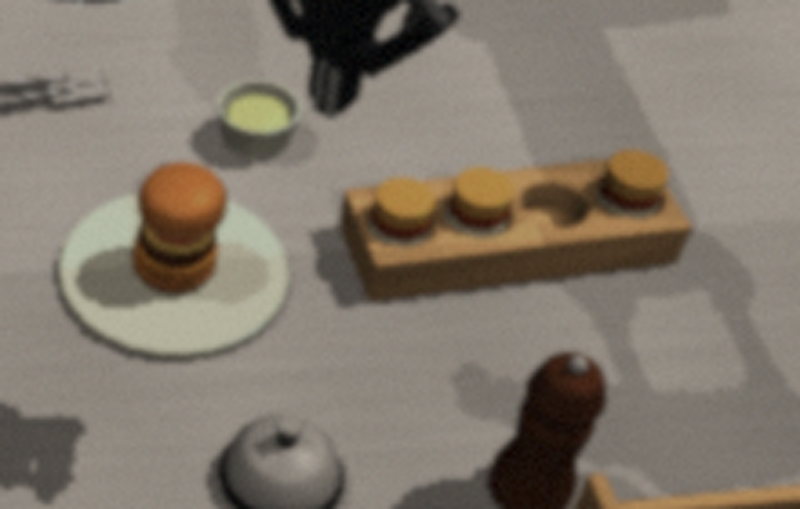

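The scene crop shows an upright stack (180,225) and three jars seated at (405,205), (483,195) and (637,175), all matching the predicted seated positions. The bell plunger is at (287,436) in the crop.

Run:
```python
from h import *
for z in(.057,.062): print(ray("scene",(300+287*.275,120+436*.275),z))
X=[.679,.082];move([X[0],X[1],.11])
```

```text
[0.68938085 0.0788014  0.057     ]
[0.69306212 0.07767653 0.062     ]
yang 44.8 yaw -0.003 tilt 0.000 shift mm [-73.1  46.7 154.3] t 67.1
```

{"name": "drive_tool", "arguments": {"increments": [{"x": -36.5,"y": 23.5,"z": 0,"yaw": 0,"fingers": -1},{"x": -36.5,"y": 23.5,"z": 30,"yaw": 0,"fingers": -1},{"x": 0,"y": 0,"z": 60,"yaw": 0,"fingers": -1},{"x": 0,"y": 0,"z": 0,"yaw": 0,"fingers": -1},{"x": 0,"y": 0,"z": 0,"yaw": 0,"fingers": -1},{"x": 0,"y": 0,"z": 0,"yaw": 0,"fingers": -1}]}}

```text
t: 67.85
tcp_pos: [0.681, 0.0821, 0.178]
tcp_rot: [1.206, 2.895, 0.004]
wrist_force: [1.0, 0.4, 0.1]
width: 0.0004
gripper_force: 0.0
```

Run:
```python
from h import *
im=get_image("wrist");cv2.imwrite("pics/w11.png",im);s=get_state();p=s["tcp_pos"];print(p)
for d in look_for("bell_top","wrist"): print(d["confidence"],d["point"])
print(proj("wrist",[.68,.082,.062]),proj("wrist",[p[0],p[1],.062]))
```

```text
[0.68091839 0.08206751 0.1779142 ]
0.64 [317.7, 200.8]
[317.95368841 196.6806375 ] [318.82341461 197.39032341]
```

View pics/w11.png

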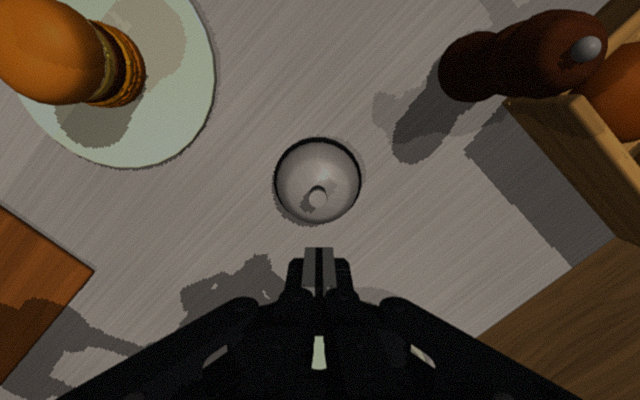

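The plunger is at (318,197), right under the tool as predicted.

{"name": "drive_tool", "arguments": {"increments": [{"x": 0,"y": 0,"z": 50,"yaw": 0,"fingers": -1},{"x": 0,"y": 0,"z": 45,"yaw": 0,"fingers": -1},{"x": 0,"y": 0,"z": 0,"yaw": 0,"fingers": -1},{"x": 0,"y": 0,"z": 0,"yaw": 0,"fingers": -1}]}}

```text
t: 68.45
tcp_pos: [0.6807, 0.0818, 0.0816]
tcp_rot: [1.207, 2.897, 0.002]
wrist_force: [0.7, 0.0, 0.6]
width: 0.0001
gripper_force: 0.0
```

{"name": "drive_tool", "arguments": {"increments": [{"x": 0,"y": 0,"z": 7,"yaw": 0,"fingers": -1},{"x": 0,"y": 0,"z": 4,"yaw": 0,"fingers": -1},{"x": 0,"y": 0,"z": 3,"yaw": 0,"fingers": -1},{"x": 0,"y": 0,"z": 0,"yaw": 0,"fingers": -1},{"x": 0,"y": 0,"z": 0,"yaw": 0,"fingers": -1}]}}

```text
t: 69.08
tcp_pos: [0.6802, 0.0817, 0.066]
tcp_rot: [1.208, 2.898, 0.002]
wrist_force: [1.6, 0.1, 3.0]
width: -0.0001
gripper_force: 1.7
```

{"name": "drive_tool", "arguments": {"increments": [{"x": 0,"y": 0,"z": 2,"yaw": 0,"fingers": -1},{"x": 0,"y": 0,"z": 1,"yaw": 0,"fingers": -1},{"x": 0,"y": 0,"z": 0,"yaw": 0,"fingers": -1},{"x": 0,"y": 0,"z": 0,"yaw": 0,"fingers": -1}]}}

```text
t: 69.58
tcp_pos: [0.6803, 0.0817, 0.064]
tcp_rot: [1.208, 2.898, 0.002]
wrist_force: [0.2, 0.2, 9.3]
width: -0.0001
gripper_force: 4.9
```

Fully pressed: 9.3 N, above the 4.5 N bottoming force. Retract.

{"name": "drive_tool", "arguments": {"increments": [{"x": 0,"y": 0,"z": -20,"yaw": 0,"fingers": -1},{"x": 0,"y": 0,"z": -50,"yaw": 0,"fingers": -1},{"x": 0,"y": 0,"z": -60,"yaw": 0,"fingers": -1},{"x": 0,"y": 0,"z": -20,"yaw": 0,"fingers": -1},{"x": 0,"y": 0,"z": 0,"yaw": 0,"fingers": -1},{"x": 0,"y": 0,"z": 0,"yaw": 0,"fingers": -1},{"x": 0,"y": 0,"z": 0,"yaw": 0,"fingers": -1},{"x": 0,"y": 0,"z": 0,"yaw": 0,"fingers": -1}]}}

```text
t: 70.58
tcp_pos: [0.6782, 0.0816, 0.2099]
tcp_rot: [-1.207, -2.897, 0.002]
wrist_force: [0.6, -0.0, 0.1]
width: 0.0001
gripper_force: 0.0
```

Run:
```python
from h import *
im=get_image("scene");a=cv2.imread("pics/scene0.png")
cv2.imwrite("pics/s3.png",cv2.resize(im[120:260,300:520],(800,509),interpolation=cv2.INTER_CUBIC));print(get_state()["wrist_force"])
```

```text
[-0.61734231  0.06219413  0.23141486]
```

View pics/s3.png

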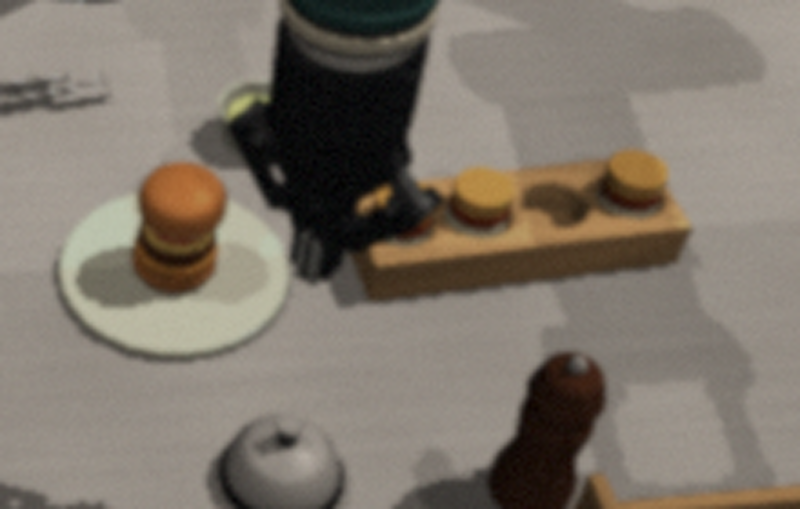

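Everything is unchanged: the stack is upright at (180,225), the jars are seated and the arm is clear. Handing in.

```bash
python3 -c "
from station import *
print(job_done())"
```

```text
the job is handed in; nothing more can be done
None
```

The filled roll (all four fillings) is stacked on the plate, the three jars are in caddy pockets, the bell was pressed fully down, the pepper mill and salt shaker were not touched, and the job is handed in; no verdict came back.

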